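# Load the bench deburrer and clamp it shut

## Robot

A 6-joint arm with a two-finger parallel gripper is mounted at the origin on a cart in front of the work surface, level with it; the furniture and walls round the work are solid. World frame = base frame: x ahead of the robot, y to its left, z up, the work surface at z = 0. Lengths are in m, angles in degrees, forces in N, time in s.
With the tool pointing down it reaches from about 0.25 to 0.725 m from the base axis. Payload 9.7 kg.
Tool frame: the origin (TCP) lies between the finger pads; the fingertips stand 17 mm ahead of it and the grasp point (between the pads) lies 2 mm behind it; z points along the fingers, y is the direction in which the jaws open and shut (so a half turn about z gives the same grasp; the last joint's range is limited). The gripper opens to 85 mm and grips with 20 to 120 N. Pads are 22 mm wide; open, the fingers measure 114 mm over their backs; the gripper's body (76 mm by 85 mm) begins 54 mm behind the grasp point. The pads swing forward as they close: fully open they stand 13 mm farther back than shut.
Start: joints at [-72.766, 4.979, 10.078, 95.1, 0, 90], TCP at [0.163, -0.525, 0.248] pointing down, gripper open.
Joint ranges: [-179.16, 179.16], [-48.56, 103.87], [-65.8, 70.77], [-126.05, 130.52], [-82.76, 87.17], [-180, 180]. Speed limits (degrees/s): [127.2, 127.2, 147.25, 180, 180, 180].

## Interface

Orientations are given as [roll, pitch, yaw] about the fixed x, y, z axes, in that order (R = Rz(yaw) Ry(pitch) Rx(roll)).
In Python, from workcell import monitor, cams, order gives the robot as it stands. The module is installed in compiled form; this text tells all that it offers.
- The arm moves only by the shell command python3 -m handwheel 'ROWS' [OPENING] [FORCE]. ROWS is JSON, a list of rows, each a list of 6 numbers: the shift along the tool's x, y, z in m, then the turn, a rotation vector about the tool's x, y, z in degrees. In form: [[tx, ty, tz, wx, wy, wz], ...]. A call has exactly 8 rows; each row shifts and turns the commanded pose from where the row before left it, along the tool's axes as they then stand; what a row does not reach is not made up. A row lasts 1/12 s, in which the tool goes at most 41.7 mm and 7.16 degrees, less where a joint would pass 70% of its speed; a pose out of reach is approached as far as the arm can. A call is refused whole if a number of a shift passes 0.0417 or a number of a turn 7.16, either way. A call with a gripper value outside its range is refused whole. OPENING is the opening, from -1 (shut) to 1 (fully open), set as the call begins (- or left out, the last holds). The fingers move at their own pace and stop on an object; FORCE is the grip in N (left out, the last holds). Time passes only in rows, so rows that do not move let the fingers close, or fill a call up. It gives the time, the measured TCP pose, the force and the opening at its end, in the units of the state.
- monitor.get_obs(): the state, without advancing time (a new reading comes with each control period).
- cams.camera(name): name is "scene" or "top" or "wrist"; returns a dict with "img" (480x640x3 uint8, red, green, blue), "depth" (480x640 float32, m along the optical axis (not along the pixel's ray), 0 where there is no reading), "fx", "fy", "cx", "cy" (pixels), "rvec" (rotation vector, rad) and "tvec" (3), from world to camera coordinates, as OpenCV has them; the wrist camera has in their place "tool_from_camera" (4x4, takes a point from camera to tool coordinates, whose origin is the TCP and whose axes are the flange's). Camera axes: x right, y down, z forward; pixel columns grow to the right and rows downward; lengths in m; the calibration is good to about 2 mm. A picture is of the moment at which its call begins: read the wrist's pose just before it.
- order.job_done(): hands the job in, once; it reports no verdict.
The state is a dict: "time": time; "q": joint angles; "qd": joint speeds; "joint_efforts": joint torques, N m; "ee_pos": TCP position; "tcp_rot": TCP orientation; "wrist_force": force on the tool from outside, world axes, zero at the start; "torque": the same for the moment, N m; "opening": finger opening in m.
Only numpy, scipy, OpenCV 4.12 (cv2) and the standard library are available. Lean on these libraries where they do the work, as an engineer would, in place of code of your own. Each camera call takes 0.05 s, during which the arm holds its last target. There are 200 camera calls.

## Task

Load the bench deburrer: lay whatever tools have been left on its lid down on the bench, flip its toggle clamp open, raise the lid right back so that it stands open by itself, and tip the pan of sawn steel pieces into the tub. The sawn pieces still lying on the bench beside the pan must go into the tub too. Set the empty pan back down level on the bench, close the lid and flip the clamp shut so that the machine is ready to run; leave the other things on the bench where they are.

Things in the scene. Friction and masses are not known exactly. Their poses are not given: they have to be found in the camera images.
- deburrer: the bench deburrer, grey, fixed: an open-topped tub (outside 160 x 250 mm, inside 150 x 240, inner floor 60 mm and rim 122 mm above the bench) on springs, with lid, toggle clamp and a switch box at its front (53 mm high). Origin: centre of its footprint, on the bench. Its front faces its own -x (to the robot), y runs along its length, z up. The shut lid's top is 126 mm above the bench
- tub_mouth (a point): centre of the tub's mouth, at rim height (122 mm above the bench); axes as the deburrer's
- tub_lid (a joint): angle of the lid: 0 shut, 1.7 leaning back on its stop. Hinged along the rear edge, parallel to the deburrer's y, 85 mm behind its origin and 122 mm up; the front rises. 0.4 kg; let go below about 1.5 it falls shut, beyond about 1.6 it stays open
- lid_tab (a point): where to take hold of the lid: a steel lift tab 22 mm wide (along the deburrer's y), 5 mm thick, projecting 40 mm forward from the lid's front edge, 60 mm left (+y) of the middle, 195 mm from the hinge axis. Gripped across its width it can turn between the fingers as the lid swings
- lid_hinge (a point): point on the lid's hinge axis straight behind the tab; the axis runs along the deburrer's y
- clamp_handle (a joint): angle of the clamp's handle: 0 clamped (handle level, pointing to the deburrer's -x, the arm's sprung pad on the lid), 1.45 open (handle nearly upright, arm clear of the lid). Shut, its linkage is past dead centre, so the lid cannot be lifted; it takes about 4 N at the grip to lift the handle over the first 0.2 rad or to press it home over the last 0.2, hardly any in between, and it stays where it is left
- clamp_grip (a point): middle of the handle's black grip (66 mm long, 16 wide, 16 high), 70 mm from the pivot and 4 mm above it, 143 mm above the bench when clamped, 85 mm right (-y) of the deburrer's middle. Pinched across its width (along the deburrer's y) it can turn between the fingers as it swings
- clamp_pivot (a point): the pivot of the clamp's handle, its axis along the deburrer's y
- pan: the loading pan, bright aluminium, about 115 x 115 mm, loose, 0.25 kg empty. Origin: the middle of its underside below the handle. Walls 32 mm high on three sides; towards its own -x the floor ramps up 10 degrees over the last 30 mm to a pouring lip. It is smooth: steel pieces slide on it from about 10 degrees, and tilting it 30 to 35 degrees, lip down, empties it
- pan_handle (a point): middle of the pan's fixed handle, a black rubber-covered flat bar 14 mm thick (along the pan's x), 18 mm high and 117 mm long (along the pan's y), 93 mm above the pan's underside; it arches over the middle of the pan
- pan_lip (a point): middle of the pan's pouring lip, 62 mm from the handle towards the pan's -x and 8 mm above its underside
- pan_piece_1: sawn steel bar piece, 20 x 85 x 12 mm (x, y, z), 0.12 kg, origin at the middle of its underside; it starts in the pan (may be absent)
- pan_piece_2: sawn steel bar piece, 20 x 85 x 12 mm (x, y, z), 0.12 kg, origin at the middle of its underside; it starts in the pan (may be absent)
- pan_piece_3: sawn steel bar piece, 20 x 85 x 12 mm (x, y, z), 0.12 kg, origin at the middle of its underside; it starts in the pan (may be absent)
- bench_piece_1: sawn steel bar piece, 20 x 85 x 12 mm (x, y, z), 0.12 kg, origin at the middle of its underside; it starts on the bench left of the pan (may be absent)
- bench_piece_2: sawn steel bar piece, 20 x 85 x 12 mm (x, y, z), 0.12 kg, origin at the middle of its underside; it starts on the bench left of the pan (may be absent)
- bench_piece_3: sawn steel bar piece, 20 x 85 x 12 mm (x, y, z), 0.12 kg, origin at the middle of its underside; it starts on the bench left of the pan (may be absent)
- tape_measure: orange tape measure standing on the lid, 37 mm thick (x), 85 mm long (y), 60 mm high; origin at the middle of its underside; grasp across its thickness, 7 mm along its +y (may be absent)
- marker: red and white marker pen lying on the lid, 135 mm long (along its y), 16 mm thick, origin at the middle of its underside (may be absent)
- screwdriver: yellow screwdriver lying on the lid, 140 mm long along its y, handle 27 mm thick; origin at the middle of its underside; take it by the handle, across x, 38 mm along its +y (may be absent)
- magnet: red arrow-shaped welding magnet lying on the bench, 75 x 100 x 16 mm; a bystander
- try_square: try square with wooden stock lying on the bench, 159 x 100 x 18 mm; a bystander
- spanner: 13 mm spanner lying on the bench close to the robot, 220 mm long; a bystander
Mind the look-alikes: they are no part of the job. Of the things that look like the pan, the larger one is meant.

How it is judged:
By the outcome, as a careful person would: the job done as asked, in the order asked, and still so for the second after the job is handed in, with the robot touching nothing.
Of tape_measure, marker, screwdriver only 1 to 2 are there at a start; the rules pass over those that are not, and their reading is None.
Of pan_piece_1, pan_piece_2, pan_piece_3 only 2 to 3 are there at a start; the rules pass over those that are not, and their reading is None.
Of bench_piece_1, bench_piece_2, bench_piece_3 only 1 to 3 are there at a start; the rules pass over those that are not, and their reading is None.
At some moment in a run one of bench_piece_1, bench_piece_2, bench_piece_3 may be knocked a few centimetres aside while the robot is not near it.
It also fails if it takes over 210 s, if anything falls off the work surface, if the arm or the gripper's body presses on something with over 40 N, if the wrist force passes 120 N, or if a joint passes its speed limit or range.

## Working session

There is one attempt and no reset: what is moved stays moved. The work goes in short steps, Python scripts to look and compute and a shell command to move; the robot and the scene stay as the last step left them, time stands still between calls to the robot, and variables do not carry over. Pictures are saved under pics/ and viewed, about 12 in all and at most 16, crops included, and the job is handed in when it is done.

```bash
mkdir -p pics; cat > h.py <<'E'
import numpy as np, cv2
from scipy.spatial.transform import Rotation as R
from workcell import monitor, cams, order
def T():
    o=monitor.get_obs(); M=np.eye(4); M[:3,:3]=R.from_euler('xyz',o['tcp_rot'],degrees=True).as_matrix(); M[:3,3]=o['ee_pos']; return M
def shot(name,fn=None):
    M=T(); c=cams.camera(name)
    if name=='wrist': W=M@c['tool_from_camera']
    else:
        E=np.eye(4);E[:3,:3]=cv2.Rodrigues(np.array(c['rvec'],float))[0];E[:3,3]=np.ravel(c['tvec']);W=np.linalg.inv(E)
    v,u=np.mgrid[:480,:640];d=c['depth']
    P=np.stack([(u-c['cx'])/c['fx']*d,(v-c['cy'])/c['fy']*d,d],-1)@W[:3,:3].T+W[:3,3]
    P[d==0]=np.nan
    if fn: cv2.imwrite('pics/'+fn+'.png',c['img'][...,::-1]); np.savez('pics/'+fn+'.npz',P=P,img=c['img'],W=W,K=[c['fx'],c['fy'],c['cx'],c['cy']])
    return c,P
def st():
    o=monitor.get_obs(); print({k:np.round(o[k],3).tolist() for k in ('time','ee_pos','tcp_rot','wrist_force','q','opening')})
E
python3 - <<'E'
from h import *
for n in('scene','top'):
    c,P=shot(n,n+'0'); print(n,c['fx'],c['cx'],c['cy'],c['rvec'],c['tvec'])
st()
E
```

```text
scene 447.33992771965114 324.5161283280794 237.9669410433915 [ 0.90536878 -2.55197244  1.02169153] [0.42191918 0.32608463 0.91017928]
top 470.7336298829733 320.8079943468392 234.54658778963915 [ 2.08618485 -2.14270668  0.2206639 ] [-0.01970153  0.59405526  1.36759245]
{'time': 0.1, 'ee_pos': [0.163, -0.525, 0.248], 'tcp_rot': [-179.933, 0.0, 17.234], 'wrist_force': [-0.713, 0.716, 0.05], 'q': [-72.765, 5.008, 10.04, 95.098, -0.0, 90.001], 'opening': 0.086}
```

View pics/top0.png

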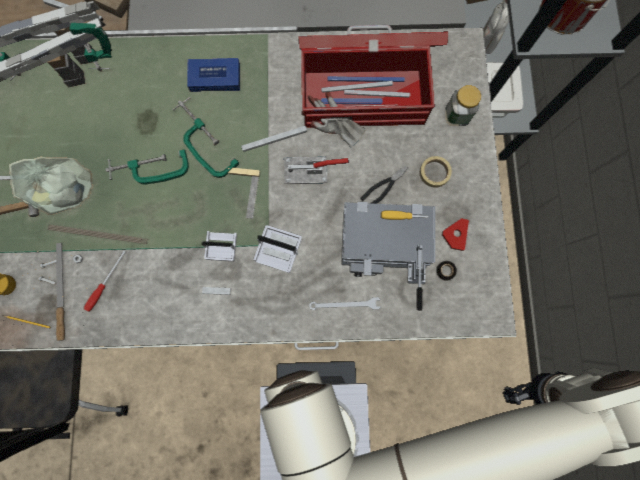

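View pics/scene0.png

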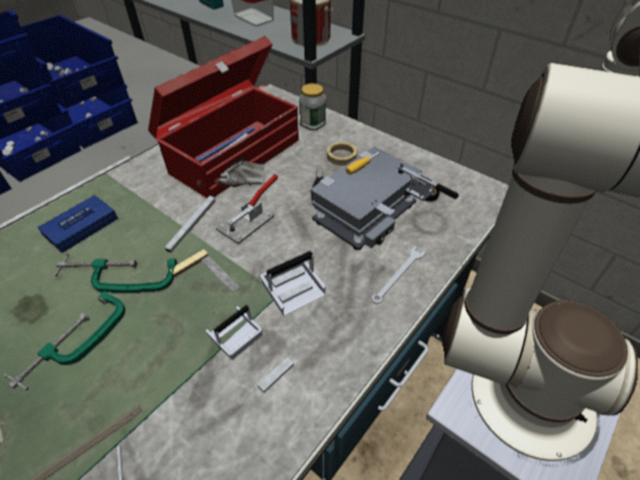

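```bash
python3 - <<'E'
from h import *
d=np.load('pics/top0.npz');P=d['P'];im=d['img']
c=im[185:325,185:475]; cv2.imwrite('pics/crop0.png',cv2.resize(c,None,fx=2.75,fy=2.75,interpolation=cv2.INTER_CUBIC)[...,::-1])
for n,(u,v) in dict(tabs=(367,268),grip=(419,298),lidc=(388,240),lidTL=(346,207),lidTR=(431,208),lidBL=(346,264),lidBR=(405,264),sd=(395,214),sdtip=(425,216),pan=(278,243),piece=(215,291),lookpan=(219,240),magnet=(457,234),bench=(300,290),bar=(275,138)).items(): print(n,np.round(P[v,u],3))
E
```

```text
tabs [ 0.479 -0.164  0.128]
grip [ 0.389 -0.302  0.148]
lidc [ 0.559 -0.229  0.125]
lidTL [ 0.66  -0.111  0.127]
lidTR [ 0.651 -0.36   0.125]
lidBL [ 0.507 -0.111  0.021]
lidBR [ 0.494 -0.282  0.078]
sd [ 0.628 -0.248  0.156]
sdtip [ 0.624 -0.338  0.137]
pan [0.564 0.091 0.098]
piece [0.435 0.292 0.018]
lookpan [0.596 0.285 0.006]
magnet [ 0.596 -0.466  0.003]
bench [ 0.433  0.033 -0.004]
bar [0.928 0.105 0.019]
```

View pics/crop0.png

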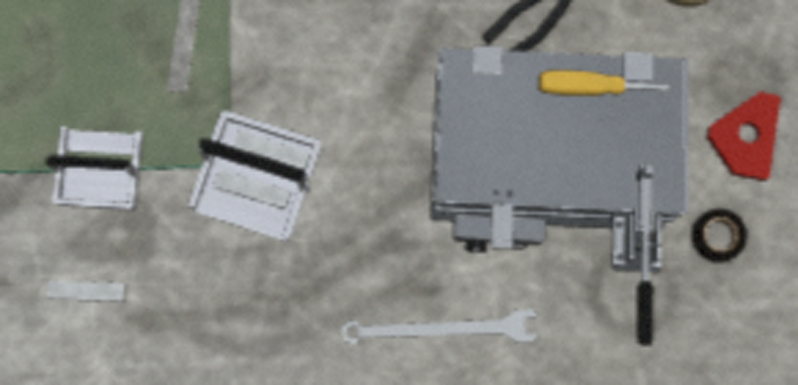

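```bash
cat >> h.py <<'E'
def rect(P,m,n=''):
    q=P[m&np.isfinite(P[...,0])]; (c,s,a)=cv2.minAreaRect((q[:,:2]*1000).astype(np.float32)); x=q[:,:2]-q[:,:2].mean(0); w,V=np.linalg.eigh(np.cov(x.T)); l=V[:,1]
    print(n,len(q),'rect c',np.round(c,1),'size',np.round(s,1),'a',round(a,1),'mean',np.round(q.mean(0)*1000,1),'med z',round(float(np.median(q[:,2]))*1000,1),'long-axis deg',round(float(np.degrees(np.arctan2(l[1],l[0]))),1),'len',np.round(np.ptp(x@V,0)*1000,1))
E
python3 - <<'E'
from h import *
for f in('top0','scene0'):
    d=np.load(f'pics/{f}.npz');P=d['P'];im=d['img'];hsv=cv2.cvtColor(im,cv2.COLOR_RGB2HSV)
    x,y,z=P[...,0],P[...,1],P[...,2]
    box=lambda a,b,c,e,lo,hi:(x>a)&(x<b)&(y>c)&(y<e)&(z>lo)&(z<hi)
    print(f)
    yel=(hsv[...,0]>18)&(hsv[...,0]<35)&(hsv[...,1]>120)
    rect(P,box(.53,.72,-.4,-.09,.115,.133),'lid')
    rect(P,yel&box(.5,.72,-.4,-.09,.12,.2),'sdhandle')
    rect(P,box(.5,.72,-.4,-.09,.131,.2)&~yel,'onlid other')
    rect(P,box(.45,.66,.02,.18,.08,.13),'panhandle')
    rect(P,box(.45,.66,.02,.18,.02,.045),'panwall')
    rect(P,box(.40,.47,.22,.36,.005,.03),'piece')
    dark=(im.max(-1)<60)
    rect(P,box(.33,.44,-.36,-.26,.12,.17),'grip')
    rect(P,box(.44,.50,-.19,-.14,.115,.135),'tab')
    rect(P,box(.40,.50,-.34,-.26,.12,.17),'clamparm')
    rect(P,box(.53,.66,.23,.34,.055,.13),'lookhandle')
E
```

```text
top0
lid 3904 rect c [ 596.2 -232.6] size [265.8 150.4] a 85.9 mean [ 596.1 -227.2  126.3] med z 126.2 long-axis deg 88.4 len [148.6 271.3]
sdhandle 222 rect c [ 628.1 -253. ] size [23.2 88.1] a 0.4 mean [ 627.3 -251.1  149.1] med z 150.0 long-axis deg 87.9 len [23.6 88.1]
onlid other 365 rect c [ 586.8 -231.4] size [258.3 166.1] a 87.9 mean [ 581.6 -251.3  135.6] med z 132.6 long-axis deg 74.8 len [199.2 283.2]
panhandle 216 rect c [565.   98.7] size [118.   15.5] a 70.6 mean [563.9  97.6 100.5] med z 100.8 long-axis deg 70.7 len [ 15.6 118. ]
panwall 293 rect c [562.2  99.7] size [120.8 117. ] a 70.9 mean [576.4  92.6  33.5] med z 34.6 long-axis deg 70.0 len [118.2 120.6]
piece 231 rect c [436.1 289.7] size [139.   67.5] a 88.5 mean [437.6 293.3  11. ] med z 11.1 long-axis deg 84.2 len [ 71.2 140. ]
grip 159 rect c [ 397.3 -301.6] size [14.2 83.3] a 85.2 mean [ 393.3 -301.3  148.3] med z 148.7 long-axis deg 174.8 len [14.3 83.3]
tab 111 rect c [ 479.6 -163.2] size [20.9 40.9] a 85.9 mean [ 479.1 -163.5  126.6] med z 126.1 long-axis deg 176.0 len [20.9 40.9]
clamparm 306 rect c [ 46
[... 897 characters left out ...]
ong-axis deg 60.4 len [121.1 135.9]
piece 426 rect c [428.8 294.5] size [124.   40.4] a 87.3 mean [436.7 294.5  12.6] med z 12.9 long-axis deg 86.7 len [ 40.9 123.8]
grip 200 rect c [ 397.8 -299.5] size [17.  83.3] a 87.0 mean [ 392.8 -298.   147.6] med z 148.6 long-axis deg 175.2 len [17.2 83.4]
tab 117 rect c [ 479.8 -162.1] size [24.1 40.4] a 89.0 mean [ 478.5 -161.1  127.4] med z 127.5 long-axis deg 174.1 len [25.4 41.1]
clamparm 384 rect c [ 457.4 -302.4] size [106.6  52.3] a 18.4 mean [ 460.6 -299.8  138.9] med z 141.9 long-axis deg -176.9 len [ 60.  100.7]
lookhandle 306 rect c [571.8 279.9] size [89.7 13.6] a 85.1 mean [570.1 282.6  75. ] med z 76.8 long-axis deg 84.6 len [14.  89.7]
```

```bash
cat >> h.py <<'E'
def go(p,yaw=None):
    "tool-axis shift left to reach p; turn about tool z left to reach yaw (tool down)"
    M=T(); s=M[:3,:3].T@(np.array(p)-M[:3,3]); print('shift',np.round(s,4), 'wz' , None if yaw is None else round((-(yaw-monitor.get_obs()['tcp_rot'][2])+180)%360-180,2)); 
E
python3 -m handwheel '[[0,0,0,0,0,-7],[0,0,0,0,0,-7],[0,0,0,0,0,-7],[0,0,0,0,0,-7],[0,0,0,0,0,-7],[0,0,0,0,0,-7],[0,0,0,0,0,-7],[0,0,0,0,0,-7]]' 1
python3 -m handwheel '[[0,0,0,0,0,-7],[0,0,0,0,0,-7],[0,0,0,0,0,0],[0,0,0,0,0,0],[0,0,0,0,0,0],[0,0,0,0,0,0],[0,0,0,0,0,0],[0,0,0,0,0,0]]'
python3 -c "
from h import *
st();go([.6275,-.243,.25],87)"
```

```text
time: 0.77
ee_pos: [0.1629, -0.5252, 0.2478]
tcp_rot: [-180.0, -0.0, 73.6]
wrist_force: [-1.6, -0.0, -0.6]
opening: 0.0851
time: 1.43
ee_pos: [0.163, -0.5253, 0.2483]
tcp_rot: [-180.0, -0.0, 87.2]
wrist_force: [0.0, 0.3, 0.4]
opening: 0.0855
{'time': 1.433, 'ee_pos': [0.163, -0.525, 0.248], 'tcp_rot': [-180.0, -0.001, 87.166], 'wrist_force': [0.003, 0.315, 0.389], 'q': [-72.765, 4.979, 10.079, 95.1, 0.0, 20.069], 'opening': 0.086}
shift [ 0.3049  0.45   -0.0017] wz 0.17
```

```bash

python3 -m handwheel '[[0.019,0.028,0,0,0,0],[0.019,0.028,0,0,0,0],[0.019,0.028,0,0,0,0],[0.019,0.028,0,0,0,0],[0.019,0.028,0,0,0,0],[0.019,0.028,0,0,0,0],[0.019,0.028,0,0,0,0],[0.019,0.028,0,0,0,0]]' 0.2
python3 -m handwheel '[[0.019,0.028,0,0,0,0],[0.019,0.028,0,0,0,0],[0.019,0.028,0,0,0,0],[0.019,0.028,0,0,0,0],[0.019,0.028,0,0,0,0],[0.019,0.028,0,0,0,0],[0.019,0.028,0,0,0,0],[0.019,0.028,0,0,0,0]]'
python3 -c "
from h import *
c,P=shot('wrist','w0')
im=c['img'];hsv=cv2.cvtColor(im,cv2.COLOR_RGB2HSV)
rect(P,(hsv[...,0]>18)&(hsv[...,0]<35)&(hsv[...,1]>120)&(P[...,2]>.12)&(P[...,2]<.2),'sd')
st();go([.6275,-.243,.147],87)"
```

```text
time: 2.1
ee_pos: [0.3953, -0.3832, 0.2484]
tcp_rot: [180.0, 0.0, 87.2]
wrist_force: [0.3, -0.8, -0.3]
opening: 0.0512
time: 2.77
ee_pos: [0.6264, -0.2421, 0.2483]
tcp_rot: [180.0, 0.0, 87.2]
wrist_force: [0.3, -1.1, -0.1]
opening: 0.0513
sd 3528 rect c [ 520.9 -290.8] size [277.1  87.8] a 19.1 mean [ 628.5 -246.8  149.4] med z 150.1 long-axis deg 84.1 len [260.4 112.4]
{'time': 2.817, 'ee_pos': [0.63, -0.239, 0.246], 'tcp_rot': [-179.997, -0.106, 87.373], 'wrist_force': [-0.306, 2.751, -1.374], 'q': [-20.782, 23.374, 31.931, 98.593, 0.1, 71.845], 'opening': 0.051}
shift [-0.0046 -0.0027  0.0992] wz 0.37
```

View pics/w0.png

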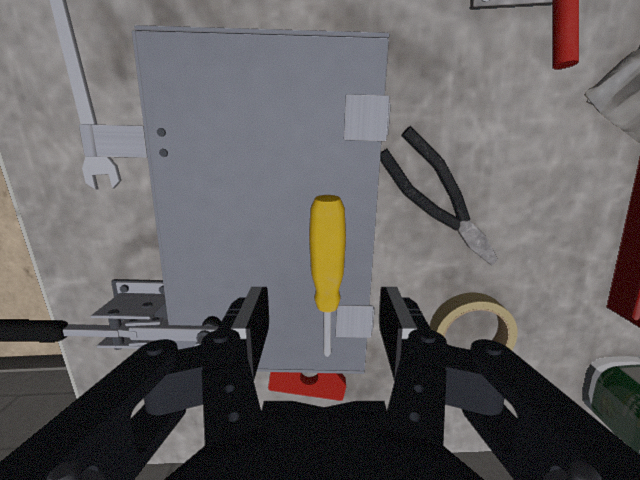

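```bash

python3 -m handwheel '[[-0.003,-0.001,0.014,0,0,0],[0,0,0.014,0,0,0],[0,0,0.014,0,0,0],[0,0,0.014,0,0,0],[0,0,0.014,0,0,0],[0,0,0.014,0,0,0],[0,0,0.014,0,0,0],[0,0,0.001,0,0,0]]'
python3 -c "
from h import *
st();go([.6285,-.243,.147],87)"
```

```text
time: 3.48
ee_pos: [0.623, -0.2459, 0.1462]
tcp_rot: [-179.8, -0.1, 87.2]
wrist_force: [-0.2, -0.0, -0.1]
opening: 0.0515
{'time': 3.483, 'ee_pos': [0.623, -0.246, 0.146], 'tcp_rot': [-179.776, -0.076, 87.196], 'wrist_force': [-0.166, -0.032, -0.139], 'q': [-21.537, 21.125, 17.871, 86.982, 0.0, 71.267], 'opening': 0.051}
shift [ 0.0031  0.0054 -0.0009] wz 0.2
```

```bash

python3 -m handwheel '[[0.003,0.0045,0,0,0,0],[0,0,0,0,0,0],[0,0,0,0,0,0],[0,0,0,0,0,0],[0,0,0,0,0,0],[0,0,0,0,0,0],[0,0,0,0,0,0],[0,0,0,0,0,0]]'
python3 -m handwheel '[[0,0,0,0,0,0],[0,0,0,0,0,0],[0,0,0,0,0,0],[0,0,0,0,0,0],[0,0,0,0,0,0],[0,0,0,0,0,0],[0,0,0,0,0,0],[0,0,0,0,0,0]]' -1 40
python3 -m handwheel '[[0,0,-0.01,0,0,0],[0,0,-0.015,0,0,0],[0,0,-0.02,0,0,0],[0,0,-0.02,0,0,0],[0,0,-0.02,0,0,0],[0,0,-0.015,0,0,0],[0,0,-0.01,0,0,0],[0,0,0,0,0,0]]'
python3 -c "
from h import *
st();go([.38,.15,.256],87)"
```

```text
time: 4.15
ee_pos: [0.6286, -0.2435, 0.1494]
tcp_rot: [180.0, 0.0, 87.2]
wrist_force: [-0.5, -0.1, -0.3]
opening: 0.0515
time: 4.82
ee_pos: [0.6286, -0.2435, 0.1494]
tcp_rot: [180.0, 0.0, 87.2]
wrist_force: [-1.5, -0.8, 1.5]
opening: 0.0233
time: 5.48
ee_pos: [0.6292, -0.2435, 0.2624]
tcp_rot: [179.8, 0.1, 87.2]
wrist_force: [-0.1, -0.3, -0.2]
opening: 0.0233
{'time': 5.483, 'ee_pos': [0.629, -0.244, 0.262], 'tcp_rot': [179.781, 0.063, 87.241], 'wrist_force': [-0.141, -0.287, -0.172], 'q': [-21.165, 23.804, 34.342, 100.31, 0.009, 71.594], 'opening': 0.023}
shift [ 0.3811 -0.2678  0.005 ] wz 0.24
```

```bash

python3 -m handwheel '[[0.024,-0.017,0,0,0,0],[0.024,-0.017,0,0,0,0],[0.024,-0.017,0,0,0,0],[0.024,-0.017,0,0,0,0],[0.024,-0.017,0,0,0,0],[0.024,-0.017,0,0,0,0],[0.024,-0.017,0,0,0,0],[0.024,-0.017,0,0,0,0]]'
python3 -m handwheel '[[0.024,-0.017,0,0,0,0],[0.024,-0.017,0,0,0,0],[0.024,-0.017,0,0,0,0],[0.024,-0.017,0,0,0,0],[0.024,-0.017,0,0,0,0],[0.024,-0.017,0,0,0,0],[0.024,-0.017,0,0,0,0],[0.012,-0.01,0,0,0,0]]'
python3 -m handwheel '[[0,0,0.025,0,0,0],[0,0,0.028,0,0,0],[0,0,0.028,0,0,0],[0,0,0.028,0,0,0],[0,0,0.028,0,0,0],[0,0,0.028,0,0,0],[0,0,0.02,0,0,0],[0,0,0.01,0,0,0]]'
python3 -m handwheel '[[0,0,0,0,0,0],[0,0,0,0,0,0],[0,0,0,0,0,0],[0,0,0,0,0,0],[0,0,0,0,0,0],[0,0,0,0,0,0],[0,0,0,0,0,0],[0,0,0,0,0,0]]'
python3 -c "
from h import *
st();go([.38,.15,.0244],87)"
```

```text
time: 6.15
ee_pos: [0.5009, -0.044, 0.2587]
tcp_rot: [-180.0, -0.0, 87.2]
wrist_force: [-0.3, 0.8, -0.7]
opening: 0.0231
time: 6.82
ee_pos: [0.3802, 0.1427, 0.2589]
tcp_rot: [-180.0, -0.0, 87.3]
wrist_force: [-0.0, -1.1, -1.4]
opening: 0.0231
time: 7.48
ee_pos: [0.3802, 0.1404, 0.0611]
tcp_rot: [-179.8, 0.1, 87.2]
wrist_force: [-0.4, -0.7, -1.0]
opening: 0.0229
time: 8.15
ee_pos: [0.382, 0.1409, 0.0645]
tcp_rot: [180.0, -0.0, 87.2]
wrist_force: [-0.9, 0.6, -1.2]
opening: 0.0229
{'time': 8.15, 'ee_pos': [0.382, 0.141, 0.065], 'tcp_rot': [179.983, -0.006, 87.233], 'wrist_force': [-0.861, 0.596, -1.237], 'q': [20.254, -14.506, -28.442, 76.046, -0.001, 113.021], 'opening': 0.023}
shift [ 0.009  -0.0024  0.0401] wz 0.23
```

```bash

python3 -m handwheel '[[0.02,0,0,0,0,0],[0.0,0,0.01,0,0,0],[0,0,0.01,0,0,0],[0,0,0.01,0,0,0],[0,0,0.006,0,0,0],[0,0,0.0035,0,0,0],[0,0,0,0,0,0],[0,0,0,0,0,0]]'
python3 -m handwheel '[[0,0,0,0,0,0],[0,0,0,0,0,0],[0,0,0,0,0,0],[0,0,0,0,0,0],[0,0,0,0,0,0],[0,0,0,0,0,0],[0,0,0,0,0,0],[0,0,0,0,0,0]]' 0.2
python3 -m handwheel '[[0,0,-0.005,0,0,0],[0,0,-0.015,0,0,0],[0,0,-0.03,0,0,0],[0,0,-0.03,0,0,0],[0,0,-0.03,0,0,0],[0,0,-0.03,0,0,0],[0,0,-0.03,0,0,0],[0,0,-0.03,0,0,0]]'
python3 -m handwheel '[[0,0,-0.02,0,0,0],[0,0,0,0,0,0],[0,0,0,0,0,0],[0,0,0,0,0,0],[0,0,0,0,0,0],[0,0,0,0,0,0],[0,0,0,0,0,0],[0,0,0,0,0,0]]'
python3 - <<'E'
from h import *
c,P=shot('wrist','w1'); im=c['img'];hsv=cv2.cvtColor(im,cv2.COLOR_RGB2HSV)
rect(P,(hsv[...,0]>18)&(hsv[...,0]<35)&(hsv[...,1]>120)&(P[...,2]>.0)&(P[...,2]<.2)&(P[...,0]<.45),'sd')
st()
# clamp grip from top + w0: dark points
for f in('top0','scene0','w0'):
    d=np.load(f'pics/{f}.npz');P=d['P'];im=d['img'];x,y,z=P[...,0],P[...,1],P[...,2]
    rect(P,(x>.34)&(x<.47)&(y>-.33)&(y<-.27)&(z>.13)&(z<.165)&(im.max(-1)<70),f+' grip')
    rect(P,(x>.44)&(x<.505)&(y>-.19)&(y<-.135)&(z>.115)&(z<.135),f+' tab')
E
```

```text
time: 8.82
ee_pos: [0.3828, 0.1606, 0.0247]
tcp_rot: [-180.0, 0.0, 87.2]
wrist_force: [0.1, 0.1, -0.2]
opening: 0.0228
time: 9.48
ee_pos: [0.3828, 0.1609, 0.0248]
tcp_rot: [-180.0, 0.0, 87.2]
wrist_force: [0.2, -1.1, -0.4]
opening: 0.0512
time: 10.15
ee_pos: [0.3826, 0.1608, 0.2268]
tcp_rot: [180.0, -0.0, 87.2]
wrist_force: [1.1, 0.2, 1.3]
opening: 0.0512
time: 10.82
ee_pos: [0.3826, 0.1608, 0.2443]
tcp_rot: [-180.0, 0.0, 87.2]
wrist_force: [0.3, -0.4, 0.5]
opening: 0.0515
sd 1703 rect c [227.1  81.6] size [395.3  88.4] a 24.3 mean [377.4 152.9  24.2] med z 24.0 long-axis deg -148.3 len [130.2 401.9]
{'time': 10.867, 'ee_pos': [0.383, 0.161, 0.244], 'tcp_rot': [-179.967, 0.016, 87.235], 'wrist_force': [-0.066, 0.865, 0.174], 'q': [22.796, -13.377, -7.615, 95.798, -0.001, 115.561], 'opening': 0.051}
top0 grip 113 rect c [ 411.7 -298.7] size [ 28.5 106.2] a 81.2 mean [ 389.4 -301.5  149.4] med z 150.0 long-axis deg 177.9 len [ 29.5 107.3]
top0 tab 134 rect c [ 481.7 -166.9] size [43.8 46.3] a 89.6 mean [ 483.3 -164.9  126.4] med z 126.6 long-axis deg 166.3 len [43.2 49.3]
scene0 grip 173 rect c [ 413.5 -296.4] size [112.9  14.9] a 0.8 mean [ 399.7 -295.4  145.3] med z 146.5 long-axis deg -178.9 len [ 15.  112.9]
scene0 tab 138 rect c [ 482.9 -168. ] size [35.1 47.8] a 82.8 mean [ 482.2 -162.4  127.1] med z 127.2 long-axis deg 165.5 len [34.4 51.1]
w0 grip 2036 rect c [ 419.  -306.8] size [101.9  30.1] a 0.2 mean [ 415.3 -301.6  145. ] med z 146.1 long-axis deg 176.2 len [ 30.1 103.2]
w0 tab 2195 rect c [ 481.3 -167.3] size [45.  47.4] a 89.8 mean [ 482.7 -165.4  126.9] med z 126.7 long-axis deg 170.6 len [44.7 50.3]
```

```bash

python3 -m handwheel '[[0,0,0,0,0,-6.8],[0,0,0,0,0,-6.8],[0,0,0,0,0,-6.8],[0,0,0,0,0,-6.8],[0,0,0,0,0,-6.8],[0,0,0,0,0,-6.8],[0,0,0,0,0,-6.8],[0,0,0,0,0,-6.8]]'
python3 -m handwheel '[[0,0,0,0,0,-6.8],[0,0,0,0,0,-6.8],[0,0,0,0,0,-6.8],[0,0,0,0,0,-6.8],[0,0,0,0,0,-6.8],[0,0,0,0,0,0],[0,0,0,0,0,0],[0,0,0,0,0,0]]'
python3 -m handwheel '[[0.0015,-0.028,0,0,0,0],[0.0015,-0.028,0,0,0,0],[0.0015,-0.028,0,0,0,0],[0.0015,-0.028,0,0,0,0],[0.0015,-0.028,0,0,0,0],[0.0015,-0.028,0,0,0,0],[0.0015,-0.028,0,0,0,0],[0.0015,-0.028,0,0,0,0]]'
python3 -m handwheel '[[0.0015,-0.028,0,0,0,0],[0.0015,-0.028,0,0,0,0],[0.0015,-0.028,0,0,0,0],[0.0015,-0.028,0,0,0,0],[0.0015,-0.028,0,0,0,0],[0.0015,-0.028,0,0,0,0],[0.0015,-0.028,0,0,0,0],[0.0015,-0.028,0,0,0,0]]'
python3 -m handwheel '[[0,0,0,0,-6.7,0],[0,0,0,0,-6.7,0],[0,0,0,0,-6.7,0],[0,0,0,0,-6.7,0],[0,0,0,0,-6.7,0],[0,0,0,0,-6.5,0],[0,0,0,0,0,0],[0,0,0,0,0,0]]'
python3 - <<'E'
from h import *
st(); print(T().round(3))
c,P=shot('wrist','w2')
go([.325,-.296,.22])
E
```

```text
time: 11.53
ee_pos: [0.3828, 0.1609, 0.2447]
tcp_rot: [-180.0, -0.0, 142.0]
wrist_force: [-0.2, -0.1, -0.3]
opening: 0.0511
time: 12.2
ee_pos: [0.3828, 0.1609, 0.2447]
tcp_rot: [-180.0, -0.0, 175.4]
wrist_force: [1.0, -1.0, 0.2]
opening: 0.0514
time: 12.87
ee_pos: [0.3534, -0.0628, 0.2449]
tcp_rot: [-180.0, 0.0, 175.5]
wrist_force: [1.1, 0.7, 0.3]
opening: 0.0513
time: 13.53
ee_pos: [0.3243, -0.2854, 0.2448]
tcp_rot: [-180.0, 0.0, 175.4]
wrist_force: [0.7, 1.2, 0.5]
opening: 0.0511
time: 14.2
ee_pos: [0.3236, -0.2842, 0.2444]
tcp_rot: [179.9, 39.9, 175.3]
wrist_force: [0.5, -0.2, 0.5]
opening: 0.0509
{'time': 14.2, 'ee_pos': [0.324, -0.284, 0.244], 'tcp_rot': [179.944, 39.869, 175.347], 'wrist_force': [0.547, -0.241, 0.547], 'q': [-60.607, -38.627, -32.346, 71.271, 32.121, -48.668], 'opening': 0.051}
[[-0.765  0.08   0.639  0.324]
 [ 0.062  0.997 -0.051 -0.284]
 [-0.641  0.001 -0.768  0.244]
 [ 0.     0.     0.     1.   ]]
shift [ 0.015  -0.0116  0.0204] wz None
```

View pics/w2.png

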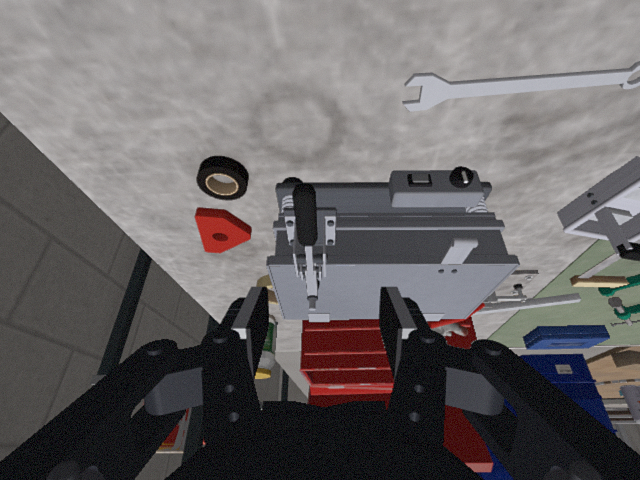

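```bash
python3 - <<'E'
from h import *
d=np.load('pics/w2.npz');P=d['P'];im=d['img'];x,y,z=P[...,0],P[...,1],P[...,2]
v,u=np.mgrid[:480,:640]
m=(im.max(-1)<75)&(u>285)&(u<325)&(v>178)&(v<250)
rect(P,m&(z>.11)&(z<.18),'grip'); q=P[m&(z>.11)&(z<.18)];print(np.percentile(q,[2,50,98],0).round(3))
m=(u>440)&(u<480)&(v>235)&(v<272)&(z>.115)&(z<.14); rect(P,m,'tab')
E
```

```text
grip 1340 rect c [ 417.2 -308.2] size [ 19.5 129.3] a 81.1 mean [ 379.2 -302.5  148. ] med z 150.0 long-axis deg 172.2 len [ 20.1 129.2]
[[ 0.354 -0.32   0.124]
 [ 0.375 -0.302  0.15 ]
 [ 0.448 -0.294  0.152]]
tab 1128 rect c [ 490.3 -157.5] size [70.7 41.3] a 8.1 mean [ 488.4 -160.2  126. ] med z 126.8 long-axis deg -161.4 len [40.6 75.2]
```

```bash

python3 -m handwheel '[[0.0147,-0.0125,0.012,0,0,0],[0,0,0.018,0,0,0],[0,0,0.018,0,0,0],[0,0,0.018,0,0,0],[0,0,0.018,0,0,0],[0,0,0.018,0,0,0],[0,0,0.01,0,0,0],[0,0,0.007,0,0,0]]'
python3 -m handwheel '[[0,0,0,0,0,0],[0,0,0,0,0,0],[0,0,0,0,0,0],[0,0,0,0,0,0],[0,0,0,0,0,0],[0,0,0,0,0,0],[0,0,0,0,0,0],[0,0,0,0,0,0]]' -1 30
python3 - <<'E'
from h import *
st(); go([.388,-.3015,.143])
E
```

```text
time: 14.92
ee_pos: [0.3904, -0.3011, 0.1436]
tcp_rot: [179.9, 39.8, 175.7]
wrist_force: [-0.3, 0.6, 0.5]
opening: 0.0513
time: 15.58
ee_pos: [0.389, -0.3027, 0.1455]
tcp_rot: [-179.8, 40.1, 175.7]
wrist_force: [6.4, -6.2, -3.4]
opening: 0.0152
{'time': 15.583, 'ee_pos': [0.389, -0.303, 0.146], 'tcp_rot': [-179.783, 40.054, 175.697], 'wrist_force': [6.374, -6.206, -3.42], 'q': [-53.067, -32.842, -40.825, 52.86, 28.778, -41.05], 'opening': 0.015}
shift [0.0024 0.0011 0.0012] wz None
```

```bash

python3 -m handwheel '[[-0.0047,0,-0.0042,0,0,0],[-0.0048,0,-0.0042,0,0,0],[-0.0054,0,-0.0033,0,0,0],[-0.0054,0,-0.0033,0,0,0],[-0.006,0,-0.0023,0,0,0],[-0.006,0,-0.0023,0,0,0],[-0.0062,0,-0.0012,0,0,0],[-0.0062,0,-0.0012,0,0,0]]'
python3 -c "
from h import *
st()"
python3 -m handwheel '[[-0.0063,0,0,0,0,0],[-0.0063,0,0,0,0,0],[-0.0062,0,0.001,0,0,0],[-0.0062,0,0.0012,0,0,0],[-0.006,0,0.0022,0,0,0],[-0.006,0,0.0023,0,0,0],[-0.0054,0,0.0033,0,0,0],[-0.0054,0,0.0033,0,0,0]]'
python3 -m handwheel '[[0,0,0,0,0,0],[0,0,0,0,0,0],[0,0,0,0,0,0],[0,0,0,0,0,0],[0,0,0,0,0,0],[0,0,0,0,0,0],[0,0,0,0,0,0],[0,0,0,0,0,0]]'
python3 -c "
from h import *
st()"
```

```text
time: 16.25
ee_pos: [0.4077, -0.3041, 0.1891]
tcp_rot: [-179.9, 39.8, 175.5]
wrist_force: [-0.5, -8.5, -10.8]
opening: 0.0154
{'time': 16.25, 'ee_pos': [0.408, -0.304, 0.189], 'tcp_rot': [-179.902, 39.784, 175.485], 'wrist_force': [-0.545, -8.523, -10.783], 'q': [-50.788, -31.208, -35.114, 56.1, 27.466, -38.745], 'opening': 0.015}
time: 16.92
ee_pos: [0.4536, -0.3077, 0.2116]
tcp_rot: [-179.8, 40.0, 175.6]
wrist_force: [-4.8, -3.7, 1.3]
opening: 0.0152
time: 17.58
ee_pos: [0.4535, -0.3077, 0.2116]
tcp_rot: [-179.8, 40.0, 175.6]
wrist_force: [-1.9, -6.0, 0.4]
opening: 0.0151
{'time': 17.583, 'ee_pos': [0.454, -0.308, 0.212], 'tcp_rot': [-179.806, 40.03, 175.632], 'wrist_force': [-1.901, -5.954, 0.37], 'q': [-46.192, -26.878, -30.394, 54.318, 25.238, -34.367], 'opening': 0.015}
```

```bash

python3 -m handwheel '[[0,0,0,0,0,0],[0,0,0,0,0,0],[0,0,0,0,0,0],[0,0,-0.01,0,0,0],[0,0,-0.02,0,0,0],[0,0,-0.025,0,0,0],[0,0,-0.025,0,0,0],[0,0,-0.02,0,0,0]]' 0.2
python3 -m handwheel '[[0.006,0.018,0.009,0,0,0],[0.006,0.018,0.009,0,0,0],[0.006,0.018,0.009,0,0,0],[0.006,0.018,0.009,0,0,0],[0.006,0.018,0.009,0,0,0],[0.006,0.018,0.009,0,0,0],[0.006,0.018,0.009,0,0,0],[0.006,0.018,0.009,0,0,0]]'
python3 -m handwheel '[[0,0,0,0,0,0],[0,0,0,0,0,0],[0,0,0,0,0,0],[0,0,0,0,0,0],[0,0,0,0,0,0],[0,0,0,0,0,0],[0,0,0,0,0,0],[0,0,0,0,0,0]]'
python3 - <<'E'
from h import *
st()
c,P=shot('wrist','w3'); go([.4745,-.1628,.124])
E
```

```text
time: 18.25
ee_pos: [0.3888, -0.301, 0.2892]
tcp_rot: [-179.9, 40.1, 175.7]
wrist_force: [-0.4, -0.8, 1.0]
opening: 0.0512
time: 18.92
ee_pos: [0.413, -0.1602, 0.2009]
tcp_rot: [179.8, 39.7, 175.6]
wrist_force: [1.9, -1.9, 4.9]
opening: 0.051
time: 19.58
ee_pos: [0.4133, -0.1614, 0.2018]
tcp_rot: [179.9, 39.8, 175.6]
wrist_force: [-0.8, -0.1, -0.2]
opening: 0.0513
{'time': 19.583, 'ee_pos': [0.413, -0.161, 0.202], 'tcp_rot': [179.889, 39.812, 175.607], 'wrist_force': [-0.76, -0.081, -0.151], 'q': [-31.557, -48.511, -43.051, 58.941, 17.1, -21.525], 'opening': 0.051}
shift [0.0028 0.0029 0.0988] wz None
```

View pics/w3.png

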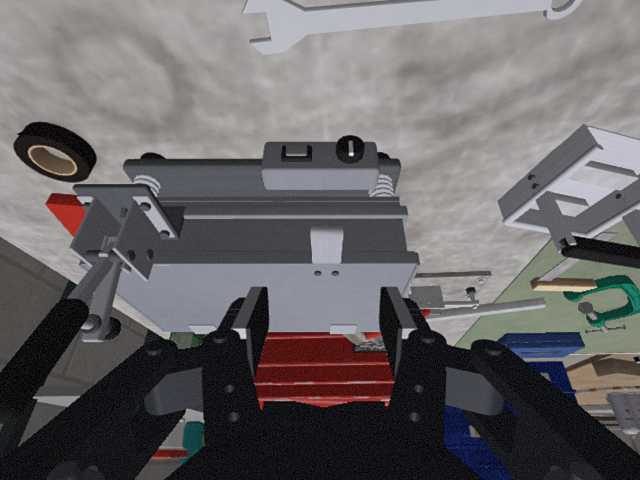

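```bash
python3 - <<'E'
from h import *
d=np.load('pics/w3.npz');P=d['P'];x,y,z=P[...,0],P[...,1],P[...,2]
v,u=np.mgrid[:480,:640]
m=(u>300)&(u<352)&(v>222)&(v<262)&(z>.118)&(z<.135); rect(P,m,'tab')
m=(u>120)&(u<415)&(v>252)&(v<335)&(z>.118)&(z<.135)&(y<-.05)&(y>-.4); rect(P,m,'lid')
E
python3 -m handwheel '[[0.003,0.0025,0.008,0,0,0],[0,0,0.018,0,0,0],[0,0,0.018,0,0,0],[0,0,0.018,0,0,0],[0,0,0.018,0,0,0],[0,0,0.012,0,0,0],[0,0,0.007,0,0,0],[0,0,0.0,0,0,0]]'
python3 -c "
from h import *
st();go([.4745,-.1628,.124])"
```

```text
tab 1292 rect c [ 480.8 -164.8] size [39.1 47.2] a 86.0 mean [ 477.2 -164.5  126.1] med z 126.6 long-axis deg 176.0 len [39.1 47.2]
lid 18403 rect c [ 571.3 -231.7] size [263.7 200.9] a 83.3 mean [ 552.9 -223.6  126.3] med z 126.7 long-axis deg 93.7 len [222.8 282.2]
time: 20.3
ee_pos: [0.4743, -0.1623, 0.1213]
tcp_rot: [179.8, 39.6, 175.6]
wrist_force: [-0.5, -0.1, 0.2]
opening: 0.0515
{'time': 20.3, 'ee_pos': [0.474, -0.162, 0.121], 'tcp_rot': [179.796, 39.639, 175.62], 'wrist_force': [-0.515, -0.112, 0.172], 'q': [-26.319, -39.513, -48.118, 43.918, 13.984, -17.248], 'opening': 0.052}
shift [-0.0019 -0.0004 -0.0019] wz None
```

```bash

python3 -m handwheel '[[-0.001,-0.001,-0.001,0,0,0],[0,0,0,0,0,0],[0,0,0,0,0,0],[0,0,0,0,0,0],[0,0,0,0,0,0],[0,0,0,0,0,0],[0,0,0,0,0,0],[0,0,0,0,0,0]]' -1 50
python3 -c "
from h import *
st()"
python3 -m handwheel '[[-0.0093,0,-0.0104,0,0,0],[-0.01,0,-0.0098,0,0,0],[-0.0106,0,-0.009,0,0,0],[-0.0113,0,-0.0083,0,0,0],[-0.0118,0,-0.0075,0,0,0],[-0.0123,0,-0.0066,0,0,0],[-0.0127,0,-0.0057,0,0,0],[-0.0131,0,-0.0048,0,0,0]]'
python3 -c "
from h import *
st()"
```

```text
time: 20.97
ee_pos: [0.4746, -0.164, 0.1263]
tcp_rot: [179.9, 39.9, 175.7]
wrist_force: [-6.0, 4.1, 4.9]
opening: 0.021
{'time': 20.967, 'ee_pos': [0.475, -0.164, 0.126], 'tcp_rot': [179.886, 39.893, 175.651], 'wrist_force': [-5.964, 4.058, 4.901], 'q': [-26.547, -39.646, -47.75, 44.192, 14.131, -17.392], 'opening': 0.021}
time: 21.63
ee_pos: [0.5042, -0.1662, 0.2302]
tcp_rot: [179.8, 39.7, 175.6]
wrist_force: [7.3, 0.4, -9.2]
opening: 0.0205
{'time': 21.633, 'ee_pos': [0.504, -0.166, 0.23], 'tcp_rot': [179.817, 39.665, 175.583], 'wrist_force': [7.325, 0.379, -9.159], 'q': [-24.766, -34.701, -33.7, 53.189, 13.001, -15.946], 'opening': 0.02}
```

```bash

python3 -m handwheel '[[-0.0134,0,-0.0039,0,0,0],[-0.0136,0,-0.003,0,0,0],[-0.0138,0,-0.002,0,0,0],[-0.0139,0,-0.001,0,0,0],[-0.014,0,0,0,0,0],[-0.0139,0,0.0009,0,0,0],[-0.0138,0,0.0019,0,0,0],[-0.0137,0,0.0028,0,0,0]]'
python3 -c "
from h import *
st()"
python3 -m handwheel '[[-0.0134,0,0.0038,0,0,0],[-0.0131,0,0.0047,0,0,0],[-0.0128,0,0.0056,0,0,0],[-0.0124,0,0.0065,0,0,0],[-0.0119,0,0.0073,0,0,0],[-0.0113,0,0.0081,0,0,0],[-0.0107,0,0.0089,0,0,0],[-0.0101,0,0.0096,0,0,0]]'
python3 -m handwheel '[[0,0,0,0,0,0],[0,0,0,0,0,0],[0,0,0,0,0,0],[0,0,0,0,0,0],[0,0,0,0,0,0],[0,0,0,0,0,0],[0,0,0,0,0,0],[0,0,0,0,0,0]]'
python3 -c "
from h import *
st()"
```

```text
time: 22.3
ee_pos: [0.5859, -0.1724, 0.3037]
tcp_rot: [179.8, 39.6, 175.6]
wrist_force: [-1.5, 2.3, -4.8]
opening: 0.0203
{'time': 22.3, 'ee_pos': [0.586, -0.172, 0.304], 'tcp_rot': [179.798, 39.626, 175.583], 'wrist_force': [-1.492, 2.343, -4.821], 'q': [-21.081, -22.247, -18.002, 55.867, 10.735, -12.991], 'opening': 0.02}
time: 22.97
ee_pos: [0.6951, -0.1805, 0.3259]
tcp_rot: [179.9, 39.9, 175.7]
wrist_force: [-0.4, 3.0, 2.6]
opening: 0.0202
time: 23.63
ee_pos: [0.6942, -0.1805, 0.3257]
tcp_rot: [179.9, 39.9, 175.7]
wrist_force: [-0.1, 4.9, 4.8]
opening: 0.0203
{'time': 23.633, 'ee_pos': [0.694, -0.181, 0.326], 'tcp_rot': [179.869, 39.929, 175.663], 'wrist_force': [-0.06, 4.91, 4.81], 'q': [-17.829, -7.894, -4.461, 54.315, 8.741, -10.429], 'opening': 0.02}
```

```bash

python3 -m handwheel '[[-0.0035,0,0.0035,0,0,0],[0,0,0,0,0,0],[0,0,0,0,0,0],[0,0,0,0,0,0],[0,0,0,0,0,0],[0,0,0,0,0,0],[0,0,0,0,0,0],[0,0,0,0,0,0]]'
python3 -m handwheel '[[0,0,0,0,0,0],[0,0,0,0,0,0],[0,0,0,0,0,0],[0,0,0,0,0,0],[0,0,-0.01,0,0,0],[0,0,-0.03,0,0,0],[0,0,-0.03,0,0,0],[0,0,-0.03,0,0,0]]' 0.2
python3 - <<'E'
from h import *
st()
c,P=shot('scene','s1'); cv2.imwrite('pics/s1c.png',cv2.resize(c['img'][100:420,150:550],None,fx=1.9,fy=1.9)[...,::-1])
x,y,z=P[...,0],P[...,1],P[...,2]
m=(x>.62)&(x<.75)&(y>-.38)&(y<-.09)&(z>.16)&(z<.33); q=P[m]; print(len(q),np.percentile(q,[1,50,99],0).round(3))
A=np.c_[q[:,1:],np.ones(len(q))]; print(np.linalg.lstsq(A,q[:,0],rcond=None)[0])
shot('top','t1')
E
```

```text
time: 24.3
ee_pos: [0.6995, -0.1809, 0.3254]
tcp_rot: [179.9, 39.9, 175.7]
wrist_force: [0.5, 4.3, 6.2]
opening: 0.0204
time: 24.97
ee_pos: [0.6341, -0.1764, 0.4014]
tcp_rot: [179.9, 39.8, 175.6]
wrist_force: [0.3, -0.2, 0.3]
opening: 0.0513
{'time': 24.967, 'ee_pos': [0.634, -0.176, 0.401], 'tcp_rot': [179.872, 39.756, 175.625], 'wrist_force': [0.295, -0.183, 0.268], 'q': [-19.487, -13.288, -0.373, 64.173, 9.722, -11.732], 'opening': 0.051}
3395 [[ 0.658 -0.369  0.162]
 [ 0.674 -0.222  0.234]
 [ 0.688 -0.104  0.317]]
[0.07386006 0.06053121 0.67675908]
```

View pics/s1c.png

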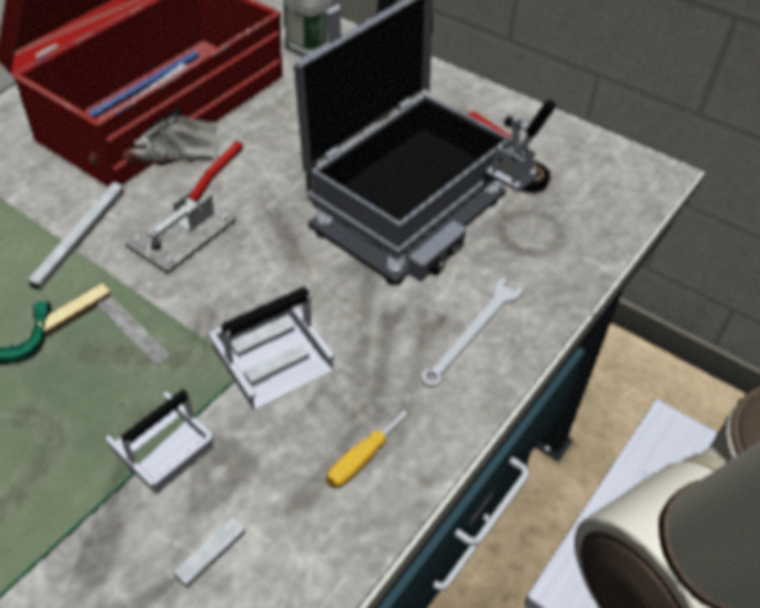

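```bash

python3 -m handwheel '[[0.0084,0.017,0.001,0,0,0],[0.0084,0.017,0.001,0,0,0],[0.0084,0.017,0.001,0,0,0],[0.0084,0.017,0.001,0,0,0],[0.0084,0.017,0.001,0,0,0],[0.0084,0.017,0.001,0,0,0],[0.0084,0.017,0.001,0,0,0],[0.0084,0.017,0.001,0,0,0]]'
python3 -m handwheel '[[0.0084,0.017,0.001,0,0,0],[0.0084,0.017,0.001,0,0,0],[0.0084,0.017,0.001,0,0,0],[0.0084,0.017,0.001,0,0,0],[0.0084,0.017,0.001,0,0,0],[0.0084,0.017,0.001,0,0,0],[0.0084,0.017,0.001,0,0,0],[0.0084,0.017,0.001,0,0,0]]'
python3 -m handwheel '[[0,0,0,0,5,0],[0,0,0,0,5,0],[0,0,0,0,5,0],[0,0,0,0,5,0],[0,0,0,0,5,0],[0,0,0,0,5,0],[0,0,0,0,5,0],[0,0,0,0,5,0]]'
python3 -m handwheel '[[0,0,0,0,0,6.55],[0,0,0,0,0,6.55],[0,0,0,0,0,6.55],[0,0,0,0,0,6.55],[0,0,0,0,0,6.55],[0,0,0,0,0,6.55],[0,0,0,0,0,6.55],[0,0,0,0,0,6.55]]'
python3 -m handwheel '[[0,0,0,0,0,6.55],[0,0,0,0,0,6.55],[0,0,0,0,0,6.55],[0,0,0,0,0,6.55],[0,0,0,0,0,6.55],[0,0,0,0,0,6.55],[0,0,0,0,0,6.55],[0,0,0,0,0,6.55]]'
python3 -m handwheel '[[0,0,0,0,0,0],[0,0,0,0,0,0],[0,0,0,0,0,0],[0,0,0,0,0,0],[0,0,0,0,0,0],[0,0,0,0,0,0],[0,0,0,0,0,0],[0,0,0,0,0,0]]'
python3 - <<'E'
from h import *
st()
c,P=shot('wrist','w4');x,y,z=P[...,0],P[...,1],P[...,2]
rect(P,(x>.45)&(x<.68)&(y>0)&(y<.2)&(z>.085)&(z<.115),'handle')
go([.565,.0995,.093],70.7)
E
```

```text
time: 25.73
ee_pos: [0.5988, -0.0367, 0.3511]
tcp_rot: [179.9, 39.8, 175.6]
wrist_force: [-0.3, -0.1, -0.2]
opening: 0.0512
time: 26.4
ee_pos: [0.5626, 0.1025, 0.3022]
tcp_rot: [179.9, 39.8, 175.6]
wrist_force: [-0.7, 0.8, 0.9]
opening: 0.0509
time: 27.07
ee_pos: [0.5631, 0.1018, 0.303]
tcp_rot: [179.9, -0.4, 175.7]
wrist_force: [0.4, -0.4, 0.7]
opening: 0.0514
time: 27.73
ee_pos: [0.563, 0.1017, 0.3024]
tcp_rot: [-179.9, -0.2, 123.0]
wrist_force: [0.9, 0.4, -0.4]
opening: 0.0512
time: 28.4
ee_pos: [0.563, 0.1017, 0.3024]
tcp_rot: [-179.8, -0.0, 70.6]
wrist_force: [-0.5, -0.2, 0.4]
opening: 0.0508
time: 29.07
ee_pos: [0.563, 0.1018, 0.3027]
tcp_rot: [-179.8, -0.0, 70.9]
wrist_force: [-0.4, -0.2, -0.4]
opening: 0.0512
{'time': 29.067, 'ee_pos': [0.563, 0.102, 0.303], 'tcp_rot': [-179.784, -0.039, 70.937], 'wrist_force': [-0.358, -0.196, -0.376], 'q': [10.185, 9.992, 21.771, 101.949, 0.14, 119.248], 'opening': 0.051}
handle 1655 rect c [564.3  97.9] size [116.9  15.5] a 70.6 mean [565.8 101.8 101.8] med z 102.2 long-axis deg 70.6 len [ 15.5 116.9]
shift [-0.0017  0.0034  0.2097] wz 0.23
```

View pics/w4.png

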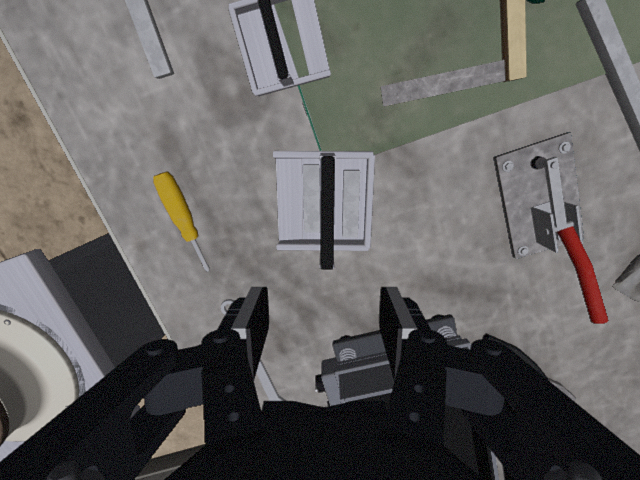

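```bash

python3 -m handwheel '[[-0.001,0.003,0.02,0,0,0],[0,0,0.03,0,0,0],[0,0,0.035,0,0,0],[0,0,0.035,0,0,0],[0,0,0.035,0,0,0],[0,0,0.03,0,0,0],[0,0,0.016,0,0,0],[0,0,0.008,0,0,0]]'
python3 -m handwheel '[[0,0,0,0,0,0],[0,0,0,0,0,0],[0,0,0,0,0,0],[0,0,0,0,0,0],[0,0,0,0,0,0],[0,0,0,0,0,0],[0,0,0,0,0,0],[0,0,0,0,0,0]]'
python3 -c "
from h import *
st();go([.565,.0990,.093],70.7)"
```

```text
time: 29.78
ee_pos: [0.5634, 0.1001, 0.0905]
tcp_rot: [-179.6, 0.1, 70.9]
wrist_force: [-0.2, 0.4, 0.2]
opening: 0.0515
time: 30.45
ee_pos: [0.5649, 0.1003, 0.0939]
tcp_rot: [-179.8, -0.0, 70.9]
wrist_force: [-0.3, 0.4, -1.1]
opening: 0.0514
{'time': 30.45, 'ee_pos': [0.565, 0.1, 0.094], 'tcp_rot': [-179.796, -0.049, 70.913], 'wrist_force': [-0.346, 0.387, -1.103], 'q': [10.005, 8.144, -3.537, 78.473, 0.142, 119.092], 'opening': 0.051}
shift [-0.0012  0.0005  0.0009] wz 0.21
```

```bash

python3 -m handwheel '[[0,0,0,0,0,0],[0,0,0,0,0,0],[0,0,0,0,0,0],[0,0,0,0,0,0],[0,0,0,0,0,0],[0,0,0,0,0,0],[0,0,0,0,0,0],[0,0,0,0,0,0]]' -1 80
python3 -m handwheel '[[0,0,0,0,0,0],[0,0,-0.003,0,0,0],[0,0,-0.006,0,0,0],[0,0,-0.01,0,0,0],[0,0,-0.014,0,0,0],[0,0,-0.018,0,0,0],[0,0,-0.02,0,0,0],[0,0,-0.022,0,0,0]]'
python3 -m handwheel '[[0,0,-0.022,0,0,0],[0,0,-0.022,0,0,0],[0,0,-0.02,0,0,0],[0,0,-0.018,0,0,0],[0,0,-0.014,0,0,0],[0,0,-0.01,0,0,0],[0,0,-0.006,0,0,0],[0,0,-0.003,0,0,0]]'
python3 -m handwheel '[[0,0,0,0,0,-1],[0,0,0,0,0,-2],[0,0,0,0,0,-4],[0,0,0,0,0,-5],[0,0,0,0,0,-6],[0,0,0,0,0,-6],[0,0,0,0,0,-6],[0,0,0,0,0,-6]]'
python3 -m handwheel '[[0,0,0,0,0,-6],[0,0,0,0,0,-6],[0,0,0,0,0,-6],[0,0,0,0,0,-6],[0,0,0,0,0,-6],[0,0,0,0,0,-6],[0,0,0,0,0,-6],[0,0,0,0,0,-6]]'
python3 -m handwheel '[[0,0,0,0,0,-6],[0,0,0,0,0,-5],[0,0,0,0,0,-4],[0,0,0,0,0,-3],[0,0,0,0,0,-2],[0,0,0,0,0,-1],[0,0,0,0,0,0],[0,0,0,0,0,0]]'
python3 - <<'E'
from h import *
st(); go([.5827,-.1907,.29],175.7)
c,P=shot('scene','s2'); cv2.imwrite('pics/s2c.png',cv2.resize(c['img'][100:400,150:550],None,fx=1.9,fy=1.9)[...,::-1])
E
```

```text
time: 31.12
ee_pos: [0.5649, 0.1003, 0.0938]
tcp_rot: [-179.8, -0.0, 70.9]
wrist_force: [-0.4, -0.2, 2.1]
opening: 0.0125
time: 31.78
ee_pos: [0.5647, 0.1001, 0.1876]
tcp_rot: [-179.7, -0.0, 70.9]
wrist_force: [0.2, 1.1, -5.0]
opening: 0.0125
time: 32.45
ee_pos: [0.5656, 0.1, 0.3029]
tcp_rot: [-179.8, -0.1, 70.9]
wrist_force: [0.3, 0.4, -5.4]
opening: 0.0125
time: 33.12
ee_pos: [0.5653, 0.0999, 0.3007]
tcp_rot: [-179.8, -0.2, 107.3]
wrist_force: [-0.1, 0.2, -4.2]
opening: 0.0124
time: 33.78
ee_pos: [0.5653, 0.0999, 0.3007]
tcp_rot: [-180.0, -0.3, 155.3]
wrist_force: [0.6, -0.5, -4.7]
opening: 0.0123
time: 34.45
ee_pos: [0.5654, 0.0999, 0.3012]
tcp_rot: [179.9, -0.2, 175.9]
wrist_force: [-0.4, -0.6, -4.0]
opening: 0.0126
{'time': 34.45, 'ee_pos': [0.565, 0.1, 0.301], 'tcp_rot': [179.918, -0.241, 175.875], 'wrist_force': [-0.427, -0.643, -3.984], 'q': [9.955, 10.272, 21.924, 101.866, 0.139, 14.08], 'opening': 0.013}
shift [-0.0382 -0.2886  0.0106] wz 0.18
```

View pics/s2c.png

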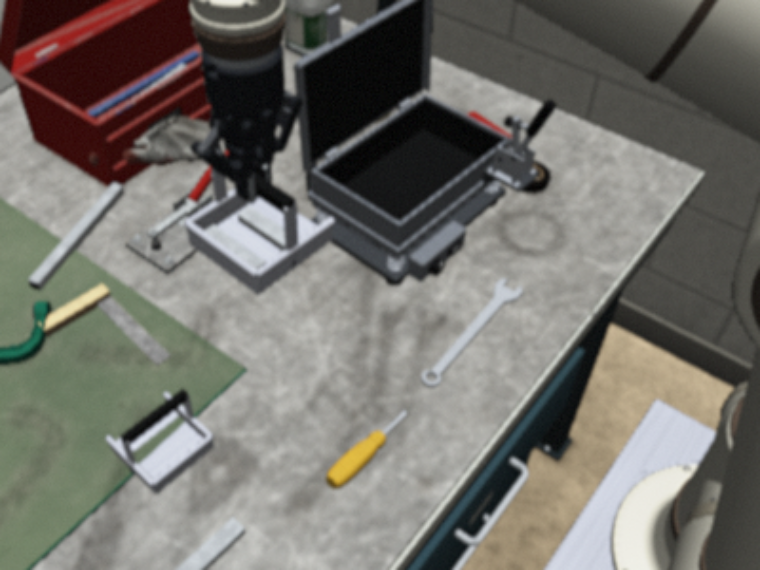

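```bash

python3 -m handwheel '[[-0.0003,-0.002,0,0,0,0],[-0.0005,-0.004,0,0,0,0],[-0.0008,-0.006,0,0,0,0],[-0.001,-0.008,0,0,0,0],[-0.0013,-0.01,0,0,0,0],[-0.0016,-0.012,0,0,0,0],[-0.0018,-0.014,0,0,0,0],[-0.0021,-0.016,0,0,0,0]]'
python3 -m handwheel '[[-0.0021,-0.016,0,0,0,0],[-0.0021,-0.016,0,0,0,0],[-0.0021,-0.016,0,0,0,0],[-0.0021,-0.016,0,0,0,0],[-0.0021,-0.016,0,0,0,0],[-0.0021,-0.016,0,0,0,0],[-0.0021,-0.016,0,0,0,0],[-0.0021,-0.016,0,0,0,0]]'
python3 -m handwheel '[[-0.0021,-0.016,0,0,0,0],[-0.0021,-0.016,0,0,0,0],[-0.002,-0.014,0,0,0,0],[-0.0016,-0.012,0,0,0,0],[-0.0013,-0.01,0,0,0,0],[-0.001,-0.008,0,0,0,0],[-0.0007,-0.006,0,0,0,0],[-0.0005,-0.005,0,0,0,0]]'
python3 -m handwheel '[[0,-0.002,0.005,0,0,0],[0,0,0.008,0,0,0],[0,0,0.01,0,0,0],[0,0,0.01,0,0,0],[0,0,0.007,0,0,0],[0,0,0.004,0,0,0],[0,0,0,0,0,0],[0,0,0,0,0,0]]'
python3 -c "
from h import *
st(); go([.5827,-.1907,.255],175.7)"
```

```text
time: 35.17
ee_pos: [0.5698, 0.0259, 0.3015]
tcp_rot: [179.9, -0.2, 175.9]
wrist_force: [1.1, -0.1, -4.7]
opening: 0.0126
time: 35.83
ee_pos: [0.5771, -0.1036, 0.3013]
tcp_rot: [179.9, -0.2, 175.9]
wrist_force: [0.4, 0.6, -4.4]
opening: 0.0125
time: 36.5
ee_pos: [0.5825, -0.1896, 0.301]
tcp_rot: [179.9, -0.2, 175.9]
wrist_force: [0.1, 0.2, -4.8]
opening: 0.0125
time: 37.17
ee_pos: [0.5821, -0.1907, 0.2571]
tcp_rot: [179.9, -0.2, 175.9]
wrist_force: [0.9, -0.5, -4.7]
opening: 0.0126
{'time': 37.167, 'ee_pos': [0.582, -0.191, 0.257], 'tcp_rot': [179.901, -0.207, 175.93], 'wrist_force': [0.872, -0.534, -4.732], 'q': [-18.156, 14.378, 21.757, 97.604, 0.046, -14.086], 'opening': 0.013}
shift [-0.0006  0.      0.0021] wz 0.23
```

```bash

python3 -m handwheel '[[0,0,0,-2,0,0],[0,0,0,-4,0,0],[0,0,0,-5,0,0],[0,0,0,-6,0,0],[0,0,0,-6,0,0],[0,0,0,-5,0,0],[0,0,0,-4,0,0],[0,0,0,-4,0,0]]'
python3 -m handwheel '[[0,0,0,0,0,0],[0,0,0,0,0,0],[0,0,0,0,0,0],[0,0,0,0,0,0],[0,0,0,0,0,0],[0,0,0,0,0,0],[0,0,0,0,0,0],[0,0,0,0,0,0]]'
python3 -m handwheel '[[0,0,0,0,0,0],[0,0,0,0,0,0],[0,0,0,0,0,0],[0,0,0,0,0,0],[0,0,0,0,0,0],[0,0,0,0,0,0],[0,0,0,0,0,0],[0,0,0,0,0,0]]'
python3 - <<'E'
from h import *
st()
c,P=shot('scene','s3'); cv2.imwrite('pics/s3c.png',cv2.resize(c['img'][60:340,230:530],None,fx=2,fy=2)[...,::-1])
E
```

```text
time: 37.83
ee_pos: [0.5825, -0.1917, 0.2578]
tcp_rot: [143.8, -0.1, 175.9]
wrist_force: [0.2, 0.0, -3.3]
opening: 0.0128
time: 38.5
ee_pos: [0.5822, -0.1907, 0.2574]
tcp_rot: [143.9, -0.2, 175.9]
wrist_force: [0.3, 0.2, -2.7]
opening: 0.0123
time: 39.17
ee_pos: [0.5822, -0.1909, 0.257]
tcp_rot: [143.9, -0.2, 175.9]
wrist_force: [-0.0, 0.3, -2.3]
opening: 0.0124
{'time': 39.167, 'ee_pos': [0.582, -0.191, 0.257], 'tcp_rot': [143.903, -0.203, 175.914], 'wrist_force': [-0.022, 0.346, -2.346], 'q': [-31.364, 28.762, 33.854, 113.732, 31.489, -32.509], 'opening': 0.012}
```

View pics/s3c.png

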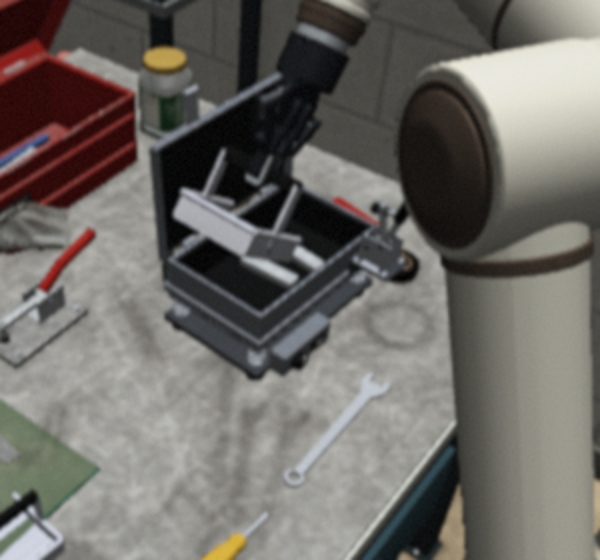

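```bash

python3 -m handwheel '[[0,0,0,4.5,0,0],[0,0,0,4.5,0,0],[0,0,0,4.5,0,0],[0,0,0,4.5,0,0],[0,0,0,4.5,0,0],[0,0,0,4.5,0,0],[0,0,0,4.5,0,0],[0,0,0,4.5,0,0]]'
python3 -m handwheel '[[0,0,-0.01,0,0,0],[0,0,-0.01,0,0,0],[0,0,-0.01,0,0,0],[0.001,0.01,-0.01,0,0,0],[0.0015,0.014,-0.005,0,0,0],[0.0025,0.02,0,0,0,0],[0.003,0.024,0,0,0,0],[0.003,0.024,0,0,0,0]]'
python3 -m handwheel '[[0.0032,0.024,0,0,0,0],[0.0032,0.024,0,0,0,0],[0.0032,0.024,0,0,0,0],[0.0032,0.024,0,0,0,0],[0.0032,0.024,0,0,0,0],[0.0032,0.024,0,0,0,0],[0.0032,0.024,0,0,0,0],[0.0032,0.024,0,0,0,0]]'
python3 -m handwheel '[[0,0,0,0,0,6],[0,0,0,0,0,7],[0,0,0,0,0,7],[0,0,0,0,0,7],[0,0,0,0,0,7],[0,0,0,0,0,7],[0,0,0,0,0,7],[0,0,0,0,0,7]]'
python3 -m handwheel '[[0,0,0,0,0,7],[0,0,0,0,0,7],[0,0,0,0,0,7],[0,0,0,0,0,7],[0,0,0,0,0,7],[0,0,0,0,0,7],[0,0,0,0,0,5],[0,0,0,0,0,3]]'
python3 - <<'E'
from h import *
st(); go([.565,.1003,.0938],70.9)
c,P=shot('top','t2'); cv2.imwrite('pics/t2c.png',cv2.resize(c['img'][185:325,185:475],None,fx=2.75,fy=2.75,interpolation=cv2.INTER_CUBIC)[...,::-1])
E
```

```text
time: 39.88
ee_pos: [0.5821, -0.1908, 0.2577]
tcp_rot: [-179.9, -0.1, 175.9]
wrist_force: [-0.5, -0.3, -3.8]
opening: 0.0125
time: 40.55
ee_pos: [0.5776, -0.0966, 0.3022]
tcp_rot: [179.9, -0.2, 175.9]
wrist_force: [0.2, -0.3, -2.2]
opening: 0.0124
time: 41.22
ee_pos: [0.5652, 0.0972, 0.3027]
tcp_rot: [179.9, -0.2, 175.9]
wrist_force: [1.1, -0.4, -1.9]
opening: 0.0123
time: 41.88
ee_pos: [0.5654, 0.096, 0.3026]
tcp_rot: [-179.9, -0.2, 120.6]
wrist_force: [-0.4, -1.0, -1.9]
opening: 0.0126
time: 42.55
ee_pos: [0.5654, 0.096, 0.3026]
tcp_rot: [-179.7, -0.1, 70.7]
wrist_force: [0.3, 0.2, -2.8]
opening: 0.0126
{'time': 42.55, 'ee_pos': [0.565, 0.096, 0.303], 'tcp_rot': [-179.746, -0.056, 70.659], 'wrist_force': [0.257, 0.198, -2.777], 'q': [9.556, 10.212, 22.019, 102.002, 0.172, 118.897], 'opening': 0.013}
shift [ 0.0037 -0.0009  0.2088] wz -0.24
```

View pics/t2c.png

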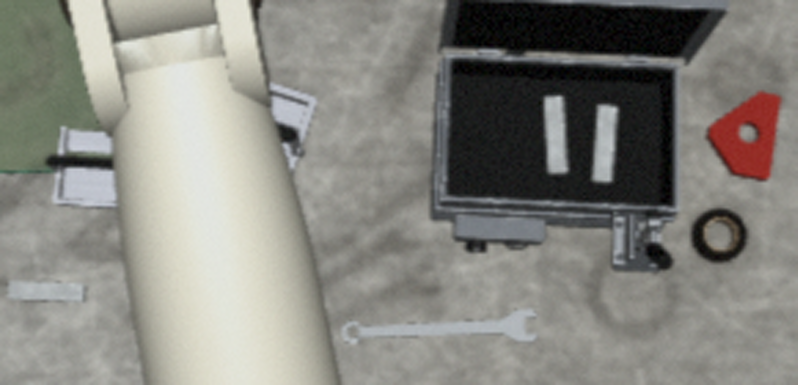

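```bash

python3 -m handwheel '[[0.0037,-0.001,0.01,0,0,0],[0,0,0.025,0,0,0],[0,0,0.03,0,0,0],[0,0,0.035,0,0,0],[0,0,0.035,0,0,0],[0,0,0.03,0,0,0],[0,0,0.02,0,0,0],[0,0,0.01,0,0,0]]'
python3 -m handwheel '[[0,0,0.005,0,0,0],[0,0,0.003,0,0,0],[0,0,0.003,0,0,0],[0,0,0.002,0,0,0],[0,0,0,0,0,0],[0,0,0,0,0,0],[0,0,0,0,0,0],[0,0,0,0,0,0]]'
python3 -c "
from h import *
st(); go([.565,.1003,.0938],70.9)"
```

```text
time: 43.27
ee_pos: [0.5637, 0.0996, 0.1043]
tcp_rot: [-179.5, 0.1, 71.0]
wrist_force: [-1.0, 0.0, -2.8]
opening: 0.0124
time: 43.93
ee_pos: [0.5659, 0.0991, 0.0951]
tcp_rot: [-179.8, -0.1, 70.9]
wrist_force: [-0.1, -0.7, -2.8]
opening: 0.0124
{'time': 43.933, 'ee_pos': [0.566, 0.099, 0.095], 'tcp_rot': [-179.814, -0.058, 70.908], 'wrist_force': [-0.065, -0.691, -2.776], 'q': [9.864, 8.201, -3.338, 78.596, 0.141, 118.955], 'opening': 0.012}
shift [ 0.0009 -0.0012  0.0013] wz 0.01
```

```bash

python3 -m handwheel '[[0,0,0.0013,0,0,0],[0,0,0,0,0,0],[0,0,0,0,0,0],[0,0,0,0,0,0],[0,0,0,0,0,0],[0,0,0,0,0,0],[0,0,0,0,0,0],[0,0,0,0,0,0]]' 
python3 -m handwheel '[[0,0,0,0,0,0],[0,0,0,0,0,0],[0,0,0,0,0,0],[0,0,0,0,0,0],[0,0,-0.005,0,0,0],[0,0,-0.02,0,0,0],[0,0,-0.03,0,0,0],[0,0,-0.035,0,0,0]]' 0.2
python3 -m handwheel '[[0,0,-0.035,0,0,-2],[0,0,-0.03,0,0,-2],[0,0,-0.02,0,0,-2],[0,0,-0.02,0,0,-2],[0,0,0,0,0,-2],[0,0,0,0,0,-2],[0,0,0,0,0,-2],[0,0,0,0,0,-2]]'
python3 - <<'E'
from h import *
st()
d=np.load('pics/t2.npz'); P=d['P']; print(P[291,201],P[291,192],P[291,212]); go([P[291,201][0],P[291,201][1],.22])
for f in ('scene',):
    c,P=shot(f,'s4'); im=c['img'].astype(int);x,y,z=P[...,0],P[...,1],P[...,2]
    rect(P,(x>.38)&(x<.48)&(y>.25)&(y<.42)&(z>.009)&(z<.03)&(im.min(-1)>140),'piece')
E
```

```text
time: 44.6
ee_pos: [0.566, 0.0991, 0.0938]
tcp_rot: [-179.8, -0.1, 70.9]
wrist_force: [1.7, -0.3, 4.3]
opening: 0.0124
time: 45.27
ee_pos: [0.565, 0.0988, 0.183]
tcp_rot: [-179.6, 0.1, 70.9]
wrist_force: [1.1, 1.1, 0.6]
opening: 0.0514
time: 45.93
ee_pos: [0.5663, 0.0987, 0.2888]
tcp_rot: [-179.8, -0.1, 87.0]
wrist_force: [0.8, 0.7, -0.3]
opening: 0.051
{'time': 45.933, 'ee_pos': [0.566, 0.099, 0.289], 'tcp_rot': [-179.814, -0.103, 87.014], 'wrist_force': [0.783, 0.715, -0.256], 'q': [9.822, 9.823, 19.991, 100.327, 0.142, 102.807], 'opening': 0.051}
[0.43684658 0.33647389 0.01004982] [0.43695683 0.36226799 0.01678417] [0.43578312 0.30232539 0.01179792]
shift [ 0.2306 -0.1414  0.0696] wz None
piece 406 rect c [438.9 337.2] size [84.7 21.7] a 85.7 mean [438.4 338.   13.1] med z 13.1 long-axis deg 86.0 len [22.  84.8]
```

```bash

python3 -m handwheel '[[0.029,-0.0175,0.009,0,0,0],[0.029,-0.0175,0.009,0,0,0],[0.029,-0.0175,0.009,0,0,0],[0.029,-0.0175,0.009,0,0,0],[0.029,-0.0175,0.009,0,0,0],[0.029,-0.0175,0.009,0,0,0],[0.029,-0.0175,0.009,0,0,0.5],[0.029,-0.0175,0.006,0,0,0.5]]'
python3 -m handwheel '[[0,0,0,0,0,0],[0,0,0,0,0,0],[0,0,0,0,0,0],[0,0,0,0,0,0],[0,0,0,0,0,0],[0,0,0,0,0,0],[0,0,0,0,0,0],[0,0,0,0,0,0]]' 
python3 - <<'E'
from h import *
st()
c,P=shot('wrist','w5'); im=c['img'].astype(int);x,y,z=P[...,0],P[...,1],P[...,2]
rect(P,(x>.38)&(x<.48)&(y>.25)&(y<.42)&(z>.007)&(z<.03)&(im.min(-1)>130),'piece')
go([.4385,.3375,.0205],86)
E
```

```text
time: 46.65
ee_pos: [0.4378, 0.3393, 0.2197]
tcp_rot: [-179.8, -0.1, 85.8]
wrist_force: [0.0, -0.7, -0.7]
opening: 0.0511
time: 47.32
ee_pos: [0.4394, 0.3378, 0.2204]
tcp_rot: [-179.8, -0.1, 85.9]
wrist_force: [0.2, 0.8, -0.2]
opening: 0.051
{'time': 47.317, 'ee_pos': [0.439, 0.338, 0.22], 'tcp_rot': [-179.809, -0.103, 85.864], 'wrist_force': [0.164, 0.771, -0.221], 'q': [37.455, 5.126, 7.132, 92.081, 0.204, 131.592], 'opening': 0.051}
piece 1598 rect c [437.5 335.6] size [83.8 19.8] a 86.3 mean [437.9 337.1  12.5] med z 12.5 long-axis deg 86.2 len [19.8 83.8]
shift [-7.000e-04 -1.000e-04  1.998e-01] wz -0.13
```

View pics/w5.png

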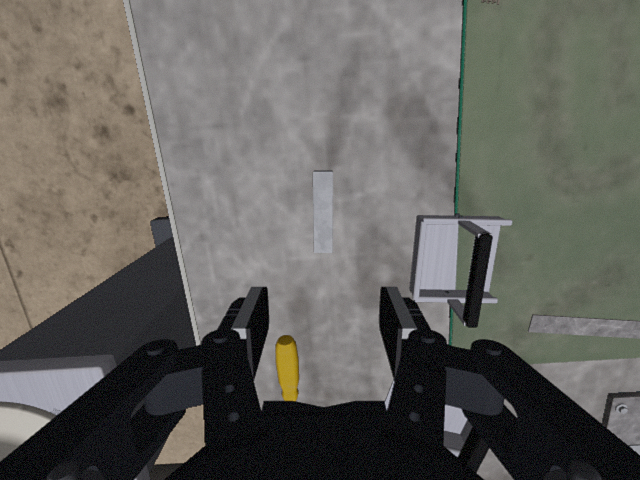

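```bash

python3 -m handwheel '[[-0.001,-0.001,0.02,0,0,0],[0,0,0.03,0,0,0],[0,0,0.035,0,0,0],[0,0,0.035,0,0,0],[0,0,0.03,0,0,0],[0,0,0.02,0,0,0],[0,0,0.01,0,0,0],[0,0,0.005,0,0,0]]'
python3 -m handwheel '[[0,0,0.005,0,0,0],[0,0,0.005,0,0,0],[0,0,0.004,0,0,0],[0,0,0,0,0,0],[0,0,0,0,0,0],[0,0,0,0,0,0],[0,0,0,0,0,0],[0,0,0,0,0,0]]' 
python3 -m handwheel '[[0,0,0,0,0,0],[0,0,0,0,0,0],[0,0,0,0,0,0],[0,0,0,0,0,0],[0,0,0,0,0,0],[0,0,0,0,0,0],[0,0,0,0,0,0],[0,0,0,0,0,0]]' -1 60
python3 -m handwheel '[[0,0,-0.005,0,0,0],[0,0,-0.01,0,0,0],[0,0,-0.025,0,0,0],[0,0,-0.03,0,0,0],[0,0,-0.035,0,0,0],[0,0,-0.035,0,0,0],[0,0,-0.035,0,0,0],[0,0,-0.035,0,0,0]]' 
python3 -m handwheel '[[0,0,-0.03,0,0,0],[0,0,-0.02,0,0,0],[0,0,0,0,0,0],[0,0,0,0,0,0],[0,0,0,0,0,0],[0,0,0,0,0,0],[0,0,0,0,0,0],[0,0,0,0,0,0]]' 
python3 -c "
from h import *
st();go([.589,-.169,.28],86)"
```

```text
time: 48.03
ee_pos: [0.4368, 0.3371, 0.0338]
tcp_rot: [-179.7, -0.0, 85.9]
wrist_force: [0.1, -0.1, -0.2]
opening: 0.0513
time: 48.7
ee_pos: [0.4374, 0.3378, 0.0216]
tcp_rot: [-179.8, -0.1, 85.9]
wrist_force: [0.3, 0.8, 0.0]
opening: 0.0513
time: 49.37
ee_pos: [0.4374, 0.3378, 0.0216]
tcp_rot: [-179.8, -0.1, 85.9]
wrist_force: [-1.7, 1.0, 5.2]
opening: 0.0177
time: 50.03
ee_pos: [0.4376, 0.3369, 0.2336]
tcp_rot: [-179.8, -0.1, 85.9]
wrist_force: [0.7, 0.5, -1.0]
opening: 0.0176
time: 50.7
ee_pos: [0.4379, 0.3369, 0.2802]
tcp_rot: [-179.7, -0.0, 85.9]
wrist_force: [-0.0, 0.7, -0.7]
opening: 0.018
{'time': 50.7, 'ee_pos': [0.438, 0.337, 0.28], 'tcp_rot': [-179.725, -0.03, 85.914], 'wrist_force': [-0.032, 0.657, -0.69], 'q': [37.477, 6.382, 15.179, 98.983, 0.205, 131.563], 'opening': 0.018}
shift [-0.4939  0.1868 -0.0009] wz -0.09
```

```bash

python3 -m handwheel '[[-0.02,0.0075,0,0,0,0],[-0.033,0.0125,0,0,0,0],[-0.033,0.0125,0,0,0,0],[-0.033,0.0125,0,0,0,0],[-0.033,0.0125,0,0,0,0],[-0.033,0.0125,0,0,0,0],[-0.033,0.0125,0,0,0,0],[-0.033,0.0125,0,0,0,0]]' 
python3 -m handwheel '[[-0.033,0.0125,0,0,0,0],[-0.033,0.0125,0,0,0,0],[-0.033,0.0125,0,0,0,0],[-0.033,0.0125,0,0,0,0],[-0.033,0.0125,0,0,0,0],[-0.033,0.0125,0,0,0,0],[-0.03,0.011,0,0,0,0],[-0.015,0.006,0,0,0,0]]' 
python3 -m handwheel '[[0,0,0.01,0,0,0],[0,0,0.025,0,0,0],[0,0,0.025,0,0,0],[0,0,0.025,0,0,0],[0,0,0.025,0,0,0],[0,0,0.025,0,0,0],[0,0,0.02,0,0,0],[0,0,0.01,0,0,0]]'
python3 -m handwheel '[[0,0,0.01,0,0,0],[0,0,0,0,0,0],[0,0,0,0,0,0],[0,0,0,0,0,0],[0,0,0,0,0,0],[0,0,0,0,0,0],[0,0,0,0,0,0],[0,0,0,0,0,0]]' 
python3 -c "
from h import *
st();go([.589,-.169,.1],86)"
```

```text
time: 51.37
ee_pos: [0.515, 0.0783, 0.2802]
tcp_rot: [-179.8, -0.1, 85.9]
wrist_force: [0.9, 0.3, -0.4]
opening: 0.018
time: 52.03
ee_pos: [0.5897, -0.1723, 0.2785]
tcp_rot: [-179.7, -0.1, 85.8]
wrist_force: [0.7, 0.2, -1.8]
opening: 0.0179
time: 52.7
ee_pos: [0.5875, -0.1682, 0.1111]
tcp_rot: [-179.5, -0.1, 85.9]
wrist_force: [-0.0, -0.9, -1.5]
opening: 0.0177
time: 53.37
ee_pos: [0.5891, -0.1687, 0.1052]
tcp_rot: [-179.8, -0.1, 85.9]
wrist_force: [0.4, -0.3, -0.7]
opening: 0.0181
{'time': 53.367, 'ee_pos': [0.589, -0.169, 0.105], 'tcp_rot': [-179.833, -0.089, 85.911], 'wrist_force': [0.421, -0.254, -0.678], 'q': [-16.0, 13.284, 3.634, 80.532, 0.052, 78.089], 'opening': 0.018}
shift [-0.0004 -0.      0.0052] wz -0.09
```

```bash

python3 -m handwheel '[[0,0,0.01,0,0,0],[0,0,0.005,0,0,0],[0,0,0,0,0,0],[0,0,0,0,0,0],[0,0,0,0,0,0],[0,0,0,0,0,0],[0,0,0,0,0,0],[0,0,0,0,0,0]]' 
python3 -m handwheel '[[0,0,0,0,0,0],[0,0,0,0,0,0],[0,0,0,0,0,0],[0,0,0,0,0,0],[0,0,-0.005,0,0,0],[0,0,-0.02,0,0,0],[0,0,-0.03,0,0,0],[0,0,-0.035,0,0,0]]' 0.1
python3 -m handwheel '[[0,0,-0.035,0,0,0],[0,0,-0.035,0,0,0],[0,0,-0.035,0,0,0],[0,0,-0.035,0,0,0],[0,0,-0.035,0,0,0],[0,0,-0.03,0,0,0],[0,0,-0.015,0,0,0],[0,0,0,0,0,0]]' 0.2
python3 -m handwheel '[[0,0,0,0,0,-5.6],[0,0,0,0,0,-5.6],[0,0,0,0,0,-5.6],[0,0,0,0,0,-5.6],[0,0,0,0,0,-5.6],[0,0,0,0,0,-5.6],[0,0,0,0,0,-5.6],[0,0,0,0,0,-5.6]]' 
python3 -m handwheel '[[0,0,0,0,0,-5.6],[0,0,0,0,0,-5.6],[0,0,0,0,0,-5.6],[0,0,0,0,0,-5.6],[0,0,0,0,0,-5.6],[0,0,0,0,0,-5.6],[0,0,0,0,0,-5.6],[0,0,0,0,0,-5.6]]' 
python3 -m handwheel '[[0,0,0,0,-5,0],[0,0,0,0,-5,0],[0,0,0,0,-5,0],[0,0,0,0,-5,0],[0,0,0,0,-5,0],[0,0,0,0,-5,0],[0,0,0,0,-5,0],[0,0,0,0,-5,0]]' 
python3 - <<'E'
from h import *
st();go([.6995,-.1809,.3254])
c,P=shot('top','t3');x,y,z=P[...,0],P[...,1],P[...,2]
c2,P2=shot('scene','s5')
cv2.imwrite('pics/ts5.png',np.hstack([cv2.resize(c['img'][185:325,185:475],(580,280)),np.zeros((280,4,3),np.uint8)])[...,::-1])
a=cv2.resize(c['img'][160:325,185:475],(780,444)); cv2.imwrite('pics/t3c.png',a[...,::-1])
E
```

```text
time: 54.03
ee_pos: [0.589, -0.1686, 0.09]
tcp_rot: [-179.8, -0.1, 85.9]
wrist_force: [0.2, 0.1, 0.6]
opening: 0.0178
time: 54.7
ee_pos: [0.5883, -0.1685, 0.1795]
tcp_rot: [-179.6, -0.1, 85.9]
wrist_force: [0.4, -0.7, 0.9]
opening: 0.047
time: 55.37
ee_pos: [0.5899, -0.1691, 0.4039]
tcp_rot: [179.9, -0.0, 85.9]
wrist_force: [-1.0, -0.5, 0.0]
opening: 0.0512
time: 56.03
ee_pos: [0.5898, -0.1691, 0.3992]
tcp_rot: [-179.9, -0.2, 131.0]
wrist_force: [0.9, -0.8, 0.2]
opening: 0.0511
time: 56.7
ee_pos: [0.5898, -0.1691, 0.3992]
tcp_rot: [179.9, -0.2, 175.8]
wrist_force: [0.4, 1.3, -0.6]
opening: 0.0513
time: 57.37
ee_pos: [0.5894, -0.1689, 0.3996]
tcp_rot: [179.9, 39.8, 175.5]
wrist_force: [-0.5, 0.2, 1.3]
opening: 0.0514
{'time': 57.367, 'ee_pos': [0.589, -0.169, 0.4], 'tcp_rot': [179.899, 39.835, 175.458], 'wrist_force': [-0.49, 0.22, 1.343], 'q': [-20.435, -19.227, -5.133, 65.375, 10.201, -12.336], 'opening': 0.051}
shift [-0.0375 -0.0034  0.1279] wz None
```

View pics/t3c.png

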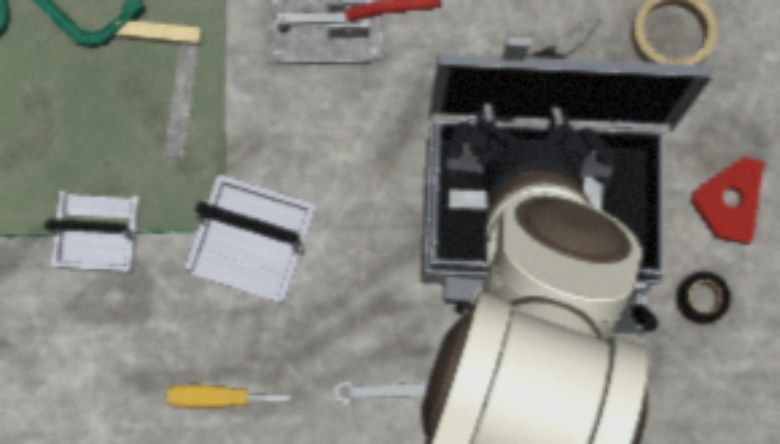

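```bash

python3 -m handwheel '[[-0.0187,-0.0017,0,0,0,0],[-0.0188,-0.0017,0.01,0,0,0],[0,0,0.02,0,0,0],[0,0,0.025,0,0,0],[0,0,0.025,0,0,0],[0,0,0.025,0,0,0],[0,0,0.015,0,0,0],[0,0,0.008,0,0,0]]' 
python3 -m handwheel '[[0,0,0,0,0,0],[0,0,0,0,0,0],[0,0,0,0,0,0],[0,0,0,0,0,0],[0,0,0,0,0,0],[0,0,0,0,0,0],[0,0,0,0,0,0],[0,0,0,0,0,0]]' 
python3 -c "
from h import *
st();go([.6995,-.1809,.3254])"
python3 -m handwheel '[[0,0,0,0,0,0],[0,0,0,0,0,0],[0,0,0,0,0,0],[0,0,0,0,0,0],[0,0,0,0,0,0],[0,0,0,0,0,0],[0,0,0,0,0,0],[0,0,0,0,0,0]]' -1 50
python3 -c "
from h import *
st()"
```

```text
time: 58.13
ee_pos: [0.7009, -0.181, 0.3217]
tcp_rot: [179.8, 39.2, 175.4]
wrist_force: [0.2, -0.7, 0.3]
opening: 0.0514
time: 58.8
ee_pos: [0.6997, -0.1811, 0.3254]
tcp_rot: [179.9, 39.6, 175.4]
wrist_force: [-0.1, -0.3, -0.6]
opening: 0.0513
{'time': 58.8, 'ee_pos': [0.7, -0.181, 0.325], 'tcp_rot': [179.884, 39.588, 175.433], 'wrist_force': [-0.064, -0.3, -0.617], 'q': [-17.611, -6.941, -3.487, 54.62, 8.384, -10.126], 'opening': 0.051}
shift [ 0.0001  0.0002 -0.0001] wz None
time: 59.47
ee_pos: [0.6999, -0.1809, 0.3251]
tcp_rot: [179.9, 39.6, 175.4]
wrist_force: [0.2, 2.6, 1.0]
opening: 0.0205
{'time': 59.467, 'ee_pos': [0.7, -0.181, 0.325], 'tcp_rot': [179.867, 39.575, 175.443], 'wrist_force': [0.194, 2.596, 1.013], 'q': [-17.599, -6.911, -3.484, 54.609, 8.396, -10.126], 'opening': 0.021}
```

```bash

python3 -m handwheel '[[0.0035,0,-0.0035,0,0,0],[0.0101,0,-0.0096,0,0,0],[0.0107,0,-0.0089,0,0,0],[0.0113,0,-0.0081,0,0,0],[0.0119,0,-0.0073,0,0,0],[0.0124,0,-0.0065,0,0,0],[0.0128,0,-0.0056,0,0,0],[0.0131,0,-0.0047,0,0,0]]' 
python3 -m handwheel '[[0.0134,0,-0.0038,0,0,0],[0.0137,0,-0.0028,0,0,0],[0.0138,0,-0.0019,0,0,0],[0.0139,0,-0.0009,0,0,0],[0.014,0,0,0,0,0],[0.0139,0,0.001,0,0,0],[0.0138,0,0.002,0,0,0],[0.0136,0,0.003,0,0,0]]' 
python3 -m handwheel '[[0.0134,0,0.0039,0,0,0],[0.0131,0,0.0048,0,0,0],[0.0127,0,0.0057,0,0,0],[0.0123,0,0.0066,0,0,0],[0.0118,0,0.0075,0,0,0],[0.0113,0,0.0083,0,0,0],[0.0106,0,0.009,0,0,0],[0,0,0,0,0,0]]' 
python3 -c "
from h import *
st();go([.4746,-.164,.1263])"
```

```text
time: 60.13
ee_pos: [0.5982, -0.1733, 0.3102]
tcp_rot: [179.9, 39.4, 175.4]
wrist_force: [2.2, -0.6, -3.8]
opening: 0.0199
time: 60.8
ee_pos: [0.5122, -0.1667, 0.247]
tcp_rot: [-180.0, 39.8, 175.5]
wrist_force: [-11.1, 1.0, 11.6]
opening: 0.0203
time: 61.47
ee_pos: [0.4741, -0.1638, 0.1515]
tcp_rot: [179.9, 39.3, 175.3]
wrist_force: [-12.0, -2.9, 0.6]
opening: 0.0199
{'time': 61.467, 'ee_pos': [0.474, -0.164, 0.151], 'tcp_rot': [179.925, 39.305, 175.309], 'wrist_force': [-11.967, -2.902, 0.64], 'q': [-26.232, -39.535, -44.652, 47.618, 13.521, -16.99], 'opening': 0.02}
shift [ 0.0156 -0.0002  0.0198] wz None
```

```bash

python3 -m handwheel '[[0.004,0,0.005,0,0,0],[0.004,0,0.005,0,0,0],[0.003,0,0.004,0,0,0],[0.002,0,0.0025,0,0,0],[0.0015,0,0.002,0,0,0],[0.0008,0,0.001,0,0,0],[0,0,0,0,0,0],[0,0,0,0,0,0]]' 
python3 -c "
from h import *
st();go([.4746,-.164,.1263])"
```

```text
time: 62.13
ee_pos: [0.474, -0.1638, 0.1283]
tcp_rot: [179.9, 39.2, 175.2]
wrist_force: [-37.3, 0.4, 10.7]
opening: 0.0197
{'time': 62.133, 'ee_pos': [0.474, -0.164, 0.128], 'tcp_rot': [179.897, 39.192, 175.239], 'wrist_force': [-37.296, 0.355, 10.694], 'q': [-26.204, -39.283, -47.033, 45.085, 13.455, -16.937], 'opening': 0.02}
shift [ 0.0008 -0.0002  0.0019] wz None
```

```bash

python3 -m handwheel '[[0.002,0,-0.001,0,0,0],[0,0,0,0,0,0],[0,0,0,0,0,0],[0,0,0,0,0,0],[-0.003,0,-0.004,0,0,0],[-0.01,0,-0.012,0,0,0],[-0.015,0,-0.018,0,0,0],[-0.019,0,-0.023,0,0,0]]' 0.2
python3 -m handwheel '[[-0.019,0,-0.023,0,0,0],[-0.019,0,-0.023,0,0,0],[-0.014,0,-0.017,0,0,0],[-0.006,0,-0.008,0,0,0],[0,0,0,0,0,0],[0,0,0,0,0,0],[0,0,0,0,0,0],[0,0,0,0,0,0]]'
python3 -c "
from h import *
st();go([.389,-.303,.289])
c,P=shot('scene','s6');x,y,z=P[...,0],P[...,1],P[...,2]
rect(P,(x>.53)&(x<.72)&(y>-.4)&(y<-.09)&(z>.115)&(z<.135),'lid')"
```

```text
time: 62.8
ee_pos: [0.474, -0.1628, 0.2028]
tcp_rot: [179.8, 39.4, 175.4]
wrist_force: [0.5, -0.4, 0.2]
opening: 0.0512
time: 63.47
ee_pos: [0.4738, -0.1631, 0.2932]
tcp_rot: [179.8, 39.4, 175.4]
wrist_force: [0.1, 1.0, -0.9]
opening: 0.0511
{'time': 63.467, 'ee_pos': [0.474, -0.163, 0.293], 'tcp_rot': [179.801, 39.422, 175.383], 'wrist_force': [0.131, 0.957, -0.854], 'q': [-26.31, -37.234, -27.82, 62.101, 13.766, -17.097], 'opening': 0.051}
shift [ 0.0592 -0.1461 -0.0438] wz None
lid 3221 rect c [ 598.3 -231.1] size [270.7 149.6] a 86.7 mean [ 598.6 -209.7  127.2] med z 127.3 long-axis deg 89.8 len [148.5 277.4]
```

```bash

python3 -m handwheel '[[0.0074,-0.0183,-0.0055,0,0,0],[0.0074,-0.0183,-0.0055,0,0,0],[0.0074,-0.0183,-0.0055,0,0,0],[0.0074,-0.0183,-0.0055,0,0,0],[0.0074,-0.0183,-0.0055,0,0,0],[0.0074,-0.0183,-0.0055,0,0,0],[0.0074,-0.0183,-0.0055,0,0,0],[0.0074,-0.0183,-0.0055,0,0,0]]'
python3 -m handwheel '[[0,0,0,0,0.5,0],[0,0,0,0,0,0],[0,0,0,0,0,0],[0,0,0,0,0,0],[0,0,0,0,0,0],[0,0,0,0,0,0],[0,0,0,0,0,0],[0,0,0,0,0,0]]'
python3 -c "
from h import *
st();go([.4535,-.3077,.2116])
c,P=shot('wrist','w6')"
```

```text
time: 64.18
ee_pos: [0.3884, -0.3041, 0.2904]
tcp_rot: [179.8, 39.5, 175.4]
wrist_force: [0.8, 0.6, 0.9]
opening: 0.0512
time: 64.85
ee_pos: [0.3894, -0.3032, 0.2914]
tcp_rot: [179.9, 39.1, 175.5]
wrist_force: [0.2, 0.5, 0.6]
opening: 0.0512
{'time': 64.85, 'ee_pos': [0.389, -0.303, 0.291], 'tcp_rot': [179.894, 39.079, 175.481], 'wrist_force': [0.154, 0.504, 0.584], 'q': [-52.727, -30.483, -22.881, 69.259, 28.114, -41.01], 'opening': 0.051}
shift [0.0004 0.0003 0.1024] wz None
```

View pics/w6.png

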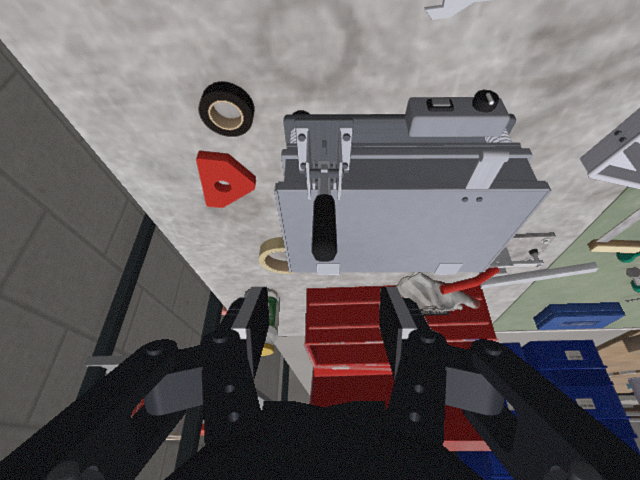

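```bash

python3 -m handwheel '[[0,0,0.01,0,0,0],[0,0,0.018,0,0,0],[0,0,0.018,0,0,0],[0,0,0.018,0,0,0],[0,0,0.018,0,0,0],[0,0,0.012,0,0,0],[0,0,0.008,0,0,0],[0,0,0,0,0,0]]'
python3 -m handwheel '[[0,0,0,0,0,0],[0,0,0,0,0,0],[0,0,0,0,0,0],[0,0,0,0,0,0],[0,0,0,0,0,0],[0,0,0,0,0,0],[0,0,0,0,0,0],[0,0,0,0,0,0]]' -1 30
python3 -c "
from h import *
st()"
python3 -m handwheel '[[0.0054,0,-0.0033,0,0,0],[0.0054,0,-0.0033,0,0,0],[0.006,0,-0.0023,0,0,0],[0.006,0,-0.0022,0,0,0],[0.0062,0,-0.0012,0,0,0],[0.0062,0,-0.001,0,0,0],[0.0063,0,0,0,0,0],[0.0063,0,0,0,0,0]]'
python3 -m handwheel '[[0.0062,0,0.0012,0,0,0],[0.0062,0,0.0012,0,0,0],[0.006,0,0.0023,0,0,0],[0.006,0,0.0023,0,0,0],[0.0054,0,0.0033,0,0,0],[0.0054,0,0.0033,0,0,0],[0.0048,0,0.0042,0,0,0],[0.0047,0,0.0042,0,0,0]]'
python3 -c "
from h import *
st();go([.389,-.3027,.1455])"
```

```text
time: 65.57
ee_pos: [0.4537, -0.3077, 0.2098]
tcp_rot: [179.7, 38.9, 175.4]
wrist_force: [0.8, -0.3, -0.1]
opening: 0.051
time: 66.23
ee_pos: [0.4534, -0.3079, 0.2132]
tcp_rot: [179.8, 39.2, 175.5]
wrist_force: [-0.6, 5.1, 1.2]
opening: 0.0152
{'time': 66.233, 'ee_pos': [0.453, -0.308, 0.213], 'tcp_rot': [179.837, 39.155, 175.46], 'wrist_force': [-0.585, 5.051, 1.156], 'q': [-46.045, -26.092, -29.294, 55.526, 24.87, -34.5], 'opening': 0.015}
time: 66.9
ee_pos: [0.4086, -0.3045, 0.1942]
tcp_rot: [179.9, 39.3, 175.6]
wrist_force: [6.4, 4.6, 2.0]
opening: 0.0154
time: 67.57
ee_pos: [0.3875, -0.303, 0.1488]
tcp_rot: [179.9, 39.2, 175.5]
wrist_force: [-14.5, 10.6, 37.6]
opening: 0.0157
{'time': 67.567, 'ee_pos': [0.387, -0.303, 0.149], 'tcp_rot': [179.91, 39.242, 175.5], 'wrist_force': [-14.518, 10.559, 37.626], 'q': [-53.018, -32.299, -39.778, 54.174, 28.357, -41.248], 'opening': 0.016}
shift [0.0009 0.0004 0.0035] wz None
```

```bash

python3 -m handwheel '[[0,0,0,0,0,0],[0,0,0,0,0,0],[0,0,0,0,0,0],[0,0,0,0,0,0],[0,0,0,0,0,0],[0,0,0,0,0,0],[0,0,0,0,0,0],[0,0,0,0,0,0]]'
python3 -c "
from h import *
st()
c,P=shot('scene','s7')
x,y,z=P[...,0],P[...,1],P[...,2]"
```

```text
time: 68.23
ee_pos: [0.3875, -0.3029, 0.1489]
tcp_rot: [179.9, 39.2, 175.5]
wrist_force: [-4.5, 5.7, 7.0]
opening: 0.0152
{'time': 68.233, 'ee_pos': [0.387, -0.303, 0.149], 'tcp_rot': [179.901, 39.207, 175.495], 'wrist_force': [-4.453, 5.713, 6.971], 'q': [-53.001, -32.281, -39.742, 54.217, 28.33, -41.243], 'opening': 0.015}
```

```bash

python3 -m handwheel '[[0.0006,0,0.0008,0,0,0],[0.0007,0,0.0008,0,0,0],[0.0006,0,0.0008,0,0,0],[0.0007,0,0.0008,0,0,0],[0,0,0,0,0,0],[0,0,0,0,0,0],[0,0,0,0,0,0],[0,0,0,0,0,0]]'
python3 -m handwheel '[[0,0,0,0,0,0],[0,0,0,0,0,0],[0,0,0,0,0,0],[0,0,0,0,0,0],[0,0,0,0,0,0],[0,0,0,0,0,0],[0,0,0,0,0,0],[0,0,0,0,0,0]]'
```

```text
time: 68.95
ee_pos: [0.3877, -0.3031, 0.1485]
tcp_rot: [-180.0, 39.4, 175.6]
wrist_force: [-30.4, 18.7, 33.5]
opening: 0.0155
time: 69.62
ee_pos: [0.3877, -0.3031, 0.1485]
tcp_rot: [-180.0, 39.4, 175.6]
wrist_force: [-30.4, 18.8, 33.2]
opening: 0.0156
```

```bash

python3 -m handwheel '[[-0.0013,0,-0.0016,0,0,0],[-0.0013,0,-0.0016,0,0,0],[0,0,0,0,0,0],[0,0,0,0,0,0],[0,0,0,0,0,0],[0,0,0,0,0,0],[0,0,0,0,0,0],[0,0,0,0,0,0]]'
python3 -m handwheel '[[0,0,0,0,0,0],[0,0,0,0,0,0],[0,0,0,0,0,0],[0,0,0,0,0,0],[0,0,-0.01,0,0,0],[0,0,-0.02,0,0,0],[0,0,-0.03,0,0,0],[0,0,-0.03,0,0,0]]' 0.2
python3 -m handwheel '[[-0.015,0,-0.018,0,0,0],[-0.015,0,-0.018,0,0,0],[-0.015,0,-0.018,0,0,0],[-0.015,0,-0.018,0,0,0],[0,0,0,0,0,0],[0,0,0,0,0,0],[0,0,0,0,0,0],[0,0,0,0,0,0]]'
python3 - <<'E'
from h import *
st()
c,P=shot('scene','s8'); cv2.imwrite('pics/s8c.png',cv2.resize(c['img'][120:420,150:500],None,fx=2,fy=2)[...,::-1])
for f,P,im in(('scene',P,c['img']),('scene0',np.load('pics/scene0.npz')['P'],np.load('pics/scene0.npz')['img'])):
    x,y,z=P[...,0],P[...,1],P[...,2]
    rect(P,(x>.34)&(x<.47)&(y>-.33)&(y<-.27)&(z>.13)&(z<.165)&(im.max(-1)<70),f+' grip')
    rect(P,(x>.45)&(x<.66)&(y>.02)&(y<.18)&(z>.08)&(z<.13),'panhandle')
E
```

```text
time: 70.28
ee_pos: [0.3876, -0.3029, 0.1488]
tcp_rot: [179.9, 39.2, 175.5]
wrist_force: [-2.7, 6.3, 7.1]
opening: 0.0153
time: 70.95
ee_pos: [0.33, -0.298, 0.2171]
tcp_rot: [179.8, 39.0, 175.4]
wrist_force: [-0.3, -1.0, -0.1]
opening: 0.0516
time: 71.62
ee_pos: [0.3317, -0.2988, 0.3093]
tcp_rot: [179.8, 39.0, 175.4]
wrist_force: [0.2, 0.3, -0.4]
opening: 0.0507
{'time': 71.617, 'ee_pos': [0.332, -0.299, 0.309], 'tcp_rot': [179.778, 39.003, 175.365], 'wrist_force': [0.246, 0.327, -0.363], 'q': [-60.267, -33.397, -21.958, 77.066, 31.445, -48.753], 'opening': 0.051}
scene grip 167 rect c [ 413.5 -295.5] size [ 16.3 111.5] a 88.6 mean [ 398.7 -295.6  145.4] med z 147.2 long-axis deg -179.6 len [ 16.5 111.5]
panhandle 439 rect c [565.1  99.4] size [118.   17.9] a 70.2 mean [564.5 102.3  98.3] med z 100.7 long-axis deg 70.4 len [ 18. 118.]
scene0 grip 173 rect c [ 413.5 -296.4] size [112.9  14.9] a 0.8 mean [ 399.7 -295.4  145.3] med z 146.5 long-axis deg -178.9 len [ 15.  112.9]
panhandle 437 rect c [564.8  99.9] size [117.8  17.7] a 71.0 mean [563.8 103.1  98.3] med z 100.6 long-axis deg 70.3 len [ 17.8 117.7]
```

View pics/s8c.png

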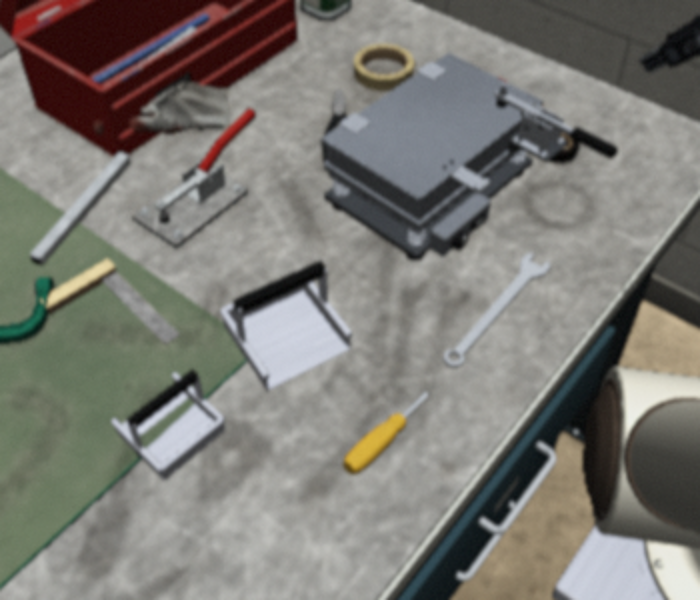

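```bash
python3 -c "
from h import *
print(order.job_done()); st()"
```

```text
the job is handed in; nothing more can be done
None
the job is handed in; nothing more can be done
```

The job is done and handed in after about 72 s of robot time; the hand-in gives no verdict.

- **Tools:** the screwdriver was the only tool on the lid. It now lies on the bench.
- **Loading:** I opened the clamp and set the lid back on its stop. Both pan pieces went into the tub. The single bench piece went in too, after something had knocked it about 4 cm aside; I measured its new position before picking it up.
- **Closing up:** the empty pan is back at its starting spot, level. The lid is shut and the clamp is closed.

**Last checks:**
- **Lid and clamp:** the lid top measured 127 mm, the same as at the start. The clamp grip measured 145.4 mm, against 145.3 mm at the start, and it stopped hard when I pressed it home.
- **Pan:** its handle is within 1 mm of its first position.
- **Tub and bench:** the overhead views showed the pieces lying in the tub before the lid closed. The last picture showed the pan empty, no pieces left on the bench, and the spanner and the look-alike pan where they were. The magnet was out of that picture, but looked unmoved in the last wrist view.

No check failed. Two forces were higher than I would like. The wrist read about 37 N as I set the lid down, and about 49 N in all as I pressed the clamp home. Both are well under the 120 N limit.

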